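Set sprung tweezers to the string spacing on a gauge rod

TASK

Lay the gauge rod with the red rings in the little green jig and slide the tailstock up until both rod ends sit fully home in their cups. Then pick up the sprung tweezers and hold them in the air across the rod, squeezed so that their tips are as far apart as the two red rings, one tip just above each ring without touching the rod. Keep that gap steady and finish while still holding the tweezers like this; leave the blue-ringed rod and everything else on the bench alone.

Things in the scene. Friction and masses are not known exactly. Their poses are not given: they have to be found in the camera images.
- red_rod_mid (a point): Middle, on the axis, of the wooden gauge rod with two red rings: 120 mm long, 16 mm diameter, about 40 g, y along it. The red bands are 6 mm wide, centred 12 mm either side of the middle (24 mm apart). It starts in one of two places, 68 mm apart, of a rack: axis 38 mm above the bench, base 8 mm thick, V-rests 10 mm wide 40 mm either side of the rack's middle line.
- blue_rod: The same kind of rod with two blue rings 44 mm apart, in the other place of the rack; origin at its middle. To be left alone.
- jig: Fixed jig, base 90 (x) x 300 (y) x 8 mm. Origin on the bench under the middle of the seated rod; y along the rod from headstock to tailstock. Rod axis at x = 0, 50 mm up. The headstock's steel cup (bore 21 mm, 8 mm deep) has its mouth at y = -52 and its floor at y = -60 mm. V-rests at y = -33 and +45 mm, 8 mm wide.
- jig_axis (a point): Point of the jig 50 mm above its origin, on the line of the cups, where the middle of the seated rod lies. A rod laid on the V-rests within 8 mm of this line settles at cup height and can slide lengthwise. Lay it between the open cups (for instance with its middle at jig y = +15 mm) so that the tailstock then pushes it home into both.
- tailstock (a joint): Slide of the green tailstock in m; 0 is farthest from the headstock, it grows towards it (jig -y) up to 0.075. Its cup, like the headstock's, has its mouth at jig y = 112 mm and its floor at 120 mm, less this value: 0.060 with a seated rod held between both cup floors. Starts at 0 to 0.025. About 3 N slides it; it stays where it is left.
- tail_knob (a point): Centre of the square black knob (18 x 18 mm, 30 mm tall, 70 to 100 mm above the bench) on the tailstock, to push or pinch. It is 21 mm behind the cup floor. The green block below is 50 mm across and 30 mm long along the slide; the cup projects from it towards the headstock.
- tweezers_grip (a point): Large sprung tweezers, 186 mm long, 70 g, lying on a black pad 4 mm thick. Point midway between the orange grips, 11 mm above the underside; x to the tips (60 mm ahead, 3 mm lower), y to the left arm. Grips 44 mm long, 22 mm tall, 48 mm apart outside when relaxed, 32 mm and parallel at a 24 mm tip gap, which takes about 10 N on each. Spine ends 126 mm behind.
- leg_left (a joint): Squeeze angle of the left arm in rad (the right arm always moves the same): 0 relaxed with tip gap 50 mm, 0.080 at a tip gap of 24 mm, 0.125 fully squeezed; the gap shrinks by 3.2 mm for each 0.01 rad.
- tip_left (a point): End of the left arm's tip, middle of its section (3 mm wide, 5 mm tall).
- tip_right (a point): End of the right arm's tip, likewise.
- pot_a: Bystander: loose potentiometer, 24 mm diameter, 28 mm tall; origin under its centre.
- pot_b: Bystander: another such potentiometer.
- screwdriver: Bystander: screwdriver with a yellow handle, 180 mm long, lying near the robot.
- spool: Bystander: red spool, 52 mm diameter, 32 mm tall.
- bridge: Bystander: steel bass bridge plate, 55 x 80 mm, 17 mm tall.
Mind the look-alikes: they are no part of the job. What is shaped like the part that bears red_rod_mid but black or pink is not meant.

How it is judged:
By the outcome, as a careful person would: the job done as asked, in the order asked, and still so for the second after the job is handed in, while the arm keeps its last pose, push and grip.
It also fails if it takes over 64 s, if anything falls off the work surface, if the arm or the gripper's body presses on something with over 40 N, if the wrist force passes 120 N, or if a joint passes its speed limit or range.

ROBOT

A 6-joint arm with a two-finger parallel gripper is mounted at the origin on the work surface. World frame = base frame: x ahead of the robot, y to its left, z up, the work surface at z = 0. Lengths are in mm, angles in rad, forces in N, time in s.
With the tool pointing down it reaches from about 400 to 925 mm from the base axis. Payload 12.5 kg.
Tool frame: the origin (TCP) lies midway between the tips of the shut fingers; the grasp point (between the pads) lies 19 mm behind it; z points along the fingers, y is the direction in which the jaws open and shut (so a half turn about z gives the same grasp; the last joint's range is limited). The gripper opens to 95 mm and grips with 3 to 60 N. Pads are 20 mm wide; open, the fingers measure 119 mm over their backs; the gripper's body (75 mm by 180 mm) begins 59 mm behind the grasp point.
Start: joints at [1.144, 0.491, 1.559, -0, 1.092, -0.106], TCP at [197.062, 593.139, 214.661] pointing down, gripper open.
Joint ranges: [-3.1, 3.1], [-0.84, 2.19], [0.05, 2.79], [-1.13, 4.28], [0.06, 2.93], [-2.69, 2.69]. Speed limits (rad/s): [2.22, 2.22, 2.79, 3.14, 3.14, 3.14].

INTERFACE

Orientations are given as [roll, pitch, yaw] about the fixed x, y, z axes, in that order (R = Rz(yaw) Ry(pitch) Rx(roll)).
In Python, from cell import env gives the robot as it stands.
- The arm moves only by the tool arm_command, never from a script. Its argument "steps" is a list of rows, each an object of numbers: "dx", "dy", "dz": the shift along the tool's x, y, z as a fraction of full scale; "rx", "ry", "rz": the turn, a rotation vector about the tool's x, y, z as a fraction of full scale; "claw": the gripper command: -1 is fully open, 1 is shut, values between are in proportion. In form: [{"dx": .., "dy": .., "dz": .., "rx": .., "ry": .., "rz": .., "claw": ..}, ...]. A call has 1 to 10 rows; each row shifts and turns the pose as measured when the row begins, along the tool's axes as they then stand; what a row does not reach is not made up. Full scale, the value 1, is 0.8 m for a shift and 90 degrees for a turn. A row lasts 1/8 s, in which the tool goes at most 62.5 mm and 10.7 degrees, less where a joint would pass 70% of its speed; a pose out of reach is approached as far as the arm can. A call with a number of a shift or a turn outside -1 to 1 is refused whole. A call with a gripper value outside its range is refused whole. The fingers move at their own pace and stop on an object; the grip force is fixed at half the most. Time passes only in rows, so rows that do not move let the fingers close. It gives the time, the measured TCP pose, the force and the opening at its end, in the units of the state.
- env.state(): the state, without advancing time (a new reading comes with each control period).
- env.read_camera(name): name is "scene" or "top" or "wrist"; returns (picture, depth): 384x512x3 uint8, red, green, blue; 384x512 float32, mm along the optical axis (not along the pixel's ray), 0 where there is no reading.
- env.get_calibration(name): a dict with "vfov" (degrees; the focal length in pixels is half the picture's height over the tangent of half this angle, whatever the lens; pixels are square), "cx", "cy" (the principal point, pixels), "xyz" and "attitude" of the camera in the world. Camera axes: x right, y up, looking along -z (the intrinsics and any distortion apply to the point x, -y, -z); pixel columns grow to the right and rows downward; lengths in mm; the calibration is good to about 2 mm. A picture is of the moment at which its call begins: read the wrist's pose just before it. get_calibration takes no time and is no camera call; for the wrist camera it gives the pose at the moment of the call.
- env.job_done(): hands the job in, once; it reports no verdict.
The state is a dict: "t": time; "joints": joint angles; "qvel": joint speeds; "tau": joint torques, N m; "eef_pos": TCP position; "tcp_rot": TCP orientation; "ft_force": force on the tool from outside, world axes, zero at the start; "moment": the same for the moment, N m; "opening": opening from 0.0 (shut) to 1.0 (fully open).
Only numpy, scipy, OpenCV 4.12 (cv2) and the standard library are available. Lean on these libraries where they do the work, as an engineer would, in place of code of your own. Each camera call takes 0.05 s, during which the arm holds its last target.

## Working session

There is one attempt and no reset: what is moved stays moved. The work goes in short steps, Python scripts to look and compute and a tool call to move; the robot and the scene stay as the last step left them, time stands still between calls to the robot, and variables do not carry over. Pictures are saved under pics/ and viewed, and the job is handed in when it is done.

Besides the shell and the picture viewer there is one more tool, called as name([rows], argument=value, ...), one row to a line, values as JSON. arm_command: Moves the arm, as the interface text tells. Its arguments: {"type":"object","properties":{"steps":{"type":"array","items":{"type":"object","properties":{"dx":{"type":"number"},"dy":{"type":"number"},"dz":{"type":"number"},"rx":{"type":"number"},"ry":{"type":"number"},"rz":{"type":"number"},"claw":{"type":"number"}}}}},"required":["steps"]}

```bash
ls; mkdir -p pics; python3 - <<'E'
from cell import env
import cv2
print(env.state())
for n in ["scene","top","wrist"]:
    print(n,env.get_calibration(n))
    p,d=env.read_camera(n)
    cv2.imwrite(f"pics/{n}0.png",p[:,:,::-1])
    import numpy as np
    np.save(f"pics/{n}0_d.npy",d)
E
```

```text
pics
{'t': 0.0, 'joints': array([ 1.14441256e+00,  4.91521137e-01,  1.55950061e+00,  3.54014805e-06,
        1.09173300e+00, -1.05617278e-01]), 'qvel': array([ 0.00120862,  0.00113456, -0.00069955,  0.00049312, -0.00098069,
       -0.00198804]), 'tau': array([ 2.65406896e-03, -6.12656379e+01, -2.58181947e+01,  6.92912028e-02,
        4.82244138e-02, -1.30177409e-04]), 'eef_pos': array([196.93061982, 592.86987638, 214.06801605]), 'tcp_rot': array([-3.14043736e+00, -1.25631606e-04,  2.82082446e+00]), 'ft_force': array([ 0.45726532, -0.32310225,  0.23048265]), 'moment': array([ 0.02846743,  0.0213587 , -0.0584359 ]), 'opening': 0.999844523790169}
scene {'vfov': 49.30810048705542, 'cx': 254.0585823545473, 'cy': 185.03581465344794, 'xyz': array([1219.58987418,   92.79947685, 1049.72721589]), 'attitude': array([0.63637798, 0.01442783, 1.65621683])}
top {'vfov': 43.82617772582025, 'cx': 257.0788954045052, 'cy': 190.8739628347874, 'xyz': array([ 300.30219494,   -3.66789913, 1284.35187544]), 'attitude': array([ 0.17972354,  0.01553283, -1.58247815])}
wrist {'vfov': 68.18382965930273, 'cx': 258.53477158575896, 'cy': 193.0343233880305, 'xyz': array([123.20483689, 618.17440576, 384.28388395]), 'attitude': array([-2.79751485e-01,  1.01027091e-03,  1.24972113e+00])}
```

View pics/scene0.png

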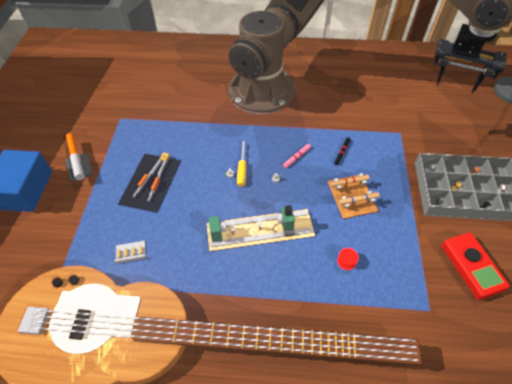

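View pics/top0.png

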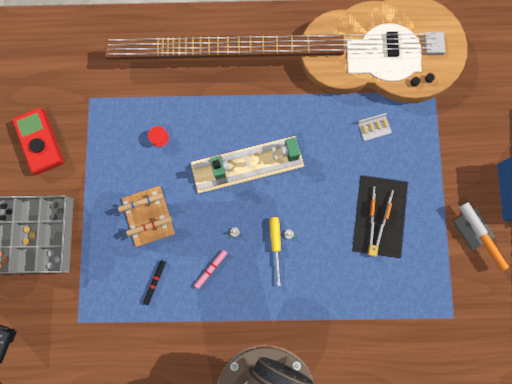

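View pics/wrist0.png

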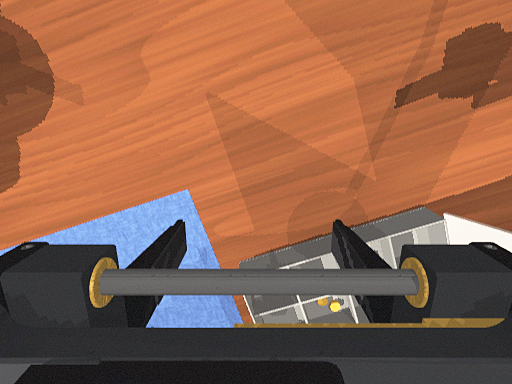

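```bash
cat > h.py <<'E'
import numpy as np, cv2
from scipy.spatial.transform import Rotation as R
def f_of(c): return 192/np.tan(np.radians(c["vfov"])/2)
def Rc(c): return R.from_euler("xyz",c["attitude"]).as_matrix()
def ray(c,u,v):
    f=f_of(c); d=np.array([(u-c["cx"])/f,-(v-c["cy"])/f,-1.0]); return np.array(c["xyz"]),Rc(c)@d
def plane(c,u,v,z):
    o,d=ray(c,u,v); return o+d*(z-o[2])/d[2]
def proj(c,p):
    q=Rc(c).T@(np.asarray(p,float)-c["xyz"]); f=f_of(c); return np.array([c["cx"]+f*q[0]/-q[2],c["cy"]-f*q[1]/-q[2]])
def dpt(c,u,v,d):
    o,r=ray(c,u,v); return o+r*d
def cloud(c,D):
    v,u=np.mgrid[0:384,0:512]; f=f_of(c)
    d=np.stack([(u-c["cx"])/f,-(v-c["cy"])/f,-np.ones(u.shape)],-1)@Rc(c).T
    return c["xyz"]+d*D[...,None]
def tri(c1,p1,c2,p2):
    o1,d1=ray(c1,*p1);o2,d2=ray(c2,*p2)
    A=np.stack([d1,-d2],1);s=np.linalg.lstsq(A,o2-o1,rcond=None)[0]
    a=o1+d1*s[0];b=o2+d2*s[1];return (a+b)/2,np.linalg.norm(a-b)
def snap(env,n,tag):
    c=env.get_calibration(n);p,d=env.read_camera(n);cv2.imwrite(f"pics/{n}{tag}.png",p[:,:,::-1])
    np.savez(f"pics/{n}{tag}.npz",p=p,d=d,**c);return c,p,d
def load(n,tag):
    z=np.load(f"pics/{n}{tag}.npz");return {k:z[k] for k in["vfov","cx","cy","xyz","attitude"]},z["p"],z["d"]
def zoom(p,x0,y0,x1,y1,k,fn):
    cv2.imwrite(fn,cv2.resize(p[y0:y1,x0:x1,::-1],None,fx=k,fy=k,interpolation=cv2.INTER_CUBIC))
E
python3 - <<'E'
from h import *
from cell import env
for n in["top","scene"]:
    c,p,d=snap(env,n,"1")
    P=cloud(c,d)
    print(n,"mat z",np.median(P[120:140,200:210,2] if n=="top" else P[270:280,250:300,2]))
    if n=="top": zoom(p,110,110,310,250,4,"pics/top1z.png"); 
    else: zoom(p,110,120,390,270,2.8,"pics/scene1z.png")
E
```

```text
top mat z 1.4379592901630076
scene mat z 0.17028141248715656
```

View pics/top1z.png

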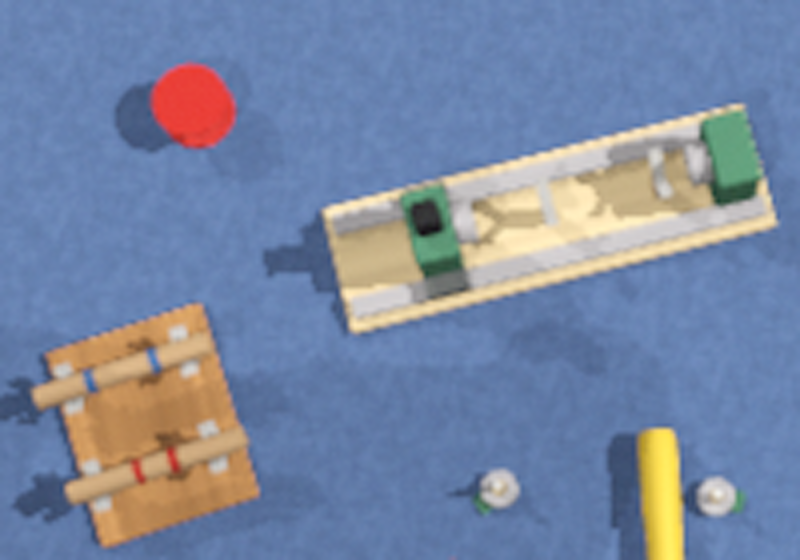

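View pics/scene1z.png

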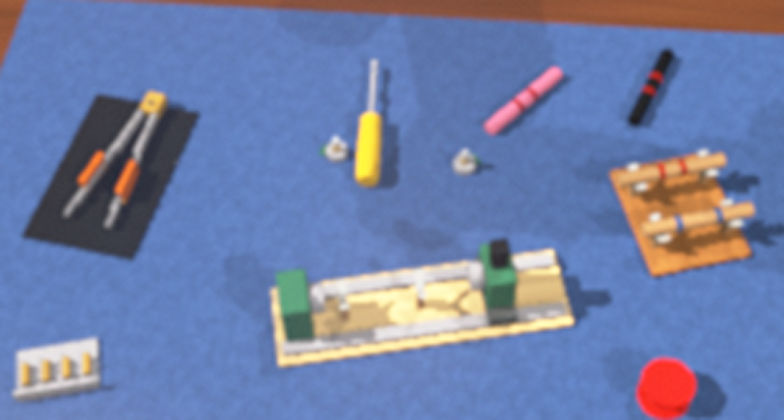

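```bash
python3 - <<'E'
from h import *
c,p,d=load("top","1"); cs,ps,ds=load("scene","1")
T=lambda x,y:(110+x/4,110+y/4)
S=lambda x,y:(110+x/2.8,120+y/2.8)
print("rod ends",plane(c,*T(72,493),38),plane(c,*T(243,440),38),"mid",plane(c,*T(155.5,465),38))
print("tri mid",tri(c,T(155.5,463),cs,S(672,167)))
q=[plane(c,*T(*a),8) for a in[(323,210),(742,105),(776,225),(352,332)]]
for a in q: print(a)
print("ctr",np.mean(q,0), "len",np.linalg.norm(q[0]-q[1]),np.linalg.norm(q[1]-q[2]))
k=plane(c,*T(428,217),100);print("knob",k, tri(c,T(428,217),cs,S(499,246)))
# tweezers, full image
for n,u,v in[("gripL",373,209),("gripR",387,212),("tipL",374,188),("tipR",392,191),("spine",374,251)]: print(n,plane(c,u,v,12))
E
```

```text
rod ends [418.92046023 352.97362702  38.        ] [452.35024973 241.23505274  38.        ] mid [436.61166664 298.55203086  38.        ]
tri mid (array([437.47018801, 299.45762934,  41.95089911]), np.float64(3.550966638836842))
[614.50392969 195.19410447   8.        ]
[684.79800318 -94.86765309   8.        ]
[ 599.13448576 -115.90187135    8.        ]
[528.89064709 174.29344662   8.        ]
ctr [606.83176643  39.67950666   8.        ] len 298.4578361636124 88.20814336227313
knob [586.22846088 113.67247104 100.        ] (array([587.53030125, 116.28528333,  94.09986917]), np.float64(4.050354445458091))
gripL [ 477.81672269 -296.80909879   12.        ]
gripR [ 469.19771993 -333.69599781   12.        ]
tipL [ 535.0209089  -302.64765343   12.        ]
tipR [ 526.0863872  -350.56137143   12.        ]
spine [ 365.97084457 -293.29215441   12.        ]
```

```bash
cat >> h.py <<'E'
def tool(s): return np.array(s["eef_pos"]),R.from_euler("xyz",s["tcp_rot"]).as_matrix()
def goto(s,p,yaw_deg):
    """tool-frame shift (in full-scale units) and turn units to reach p pointing down w/ yaw"""
    x,Rt=tool(s); Rg=R.from_euler("xyz",[np.pi,0,np.radians(yaw_deg)]).as_matrix()
    sh=Rt.T@(np.asarray(p,float)-x)
    rv=R.from_matrix(Rt.T@Rg).as_rotvec()
    print("at",x.round(1),np.degrees(s["tcp_rot"]).round(2),"shift mm",sh.round(1),"fs",(sh/800).round(4),"turn fs",(rv/(np.pi/2)).round(4),"after-turn shift fs",((Rg.T@(np.asarray(p,float)-x))/800).round(4))
E
python3 - <<'E'
from h import *
from cell import env
s=env.state();c=env.get_calibration("wrist");x,Rt=tool(s)
print(Rt.T@(c["xyz"]-x)); print((Rt.T@Rc(c)@np.array([0,0,-1])).round(3),(Rt.T@Rc(c)@np.array([1,0,0])).round(3))
goto(s,[437,299,150],106.7)
goto(s,[465,306,150],106.7)
E
```

```text
[  77.97925157    0.53531356 -170.16317149]
[-0.276 -0.     0.961] [-0.  1.  0.]
at [197.  593.  214.4] [-179.97   -0.    161.62] shift mm [-320.5 -203.3   64.4] fs [-0.4006 -0.2542  0.0806] turn fs [-3.000e-04  1.000e-04  6.102e-01] after-turn shift fs [-0.4382  0.1817  0.0805]
at [197.  593.  214.4] [-179.97   -0.    161.62] shift mm [-344.8 -187.9   64.4] fs [-0.431  -0.2348  0.0805] turn fs [-3.000e-04  1.000e-04  6.102e-01] after-turn shift fs [-0.4399  0.2177  0.0805]
```

arm_command([
  {"rz": 0.102, "dz": 0.01},
  {"rz": 0.102, "dz": 0.01},
  {"rz": 0.102, "dz": 0.01},
  {"rz": 0.102, "dz": 0.01},
  {"rz": 0.102},
  {"rz": 0.102},
  {"dx": -0.062, "dy": 0.026},
  {"dx": -0.062, "dy": 0.026},
  {"dx": -0.062, "dy": 0.026},
  {"dx": -0.062, "dy": 0.026},
])

```text
$.steps[0]: bad value
```

```bash
python3 - <<'E'
from h import *
from cell import env
s=env.state();print(s["t"],s["joints"].round(2))
goto(s,[437,299,160],106.7)
E
```

```text
0.25 [ 1.14  0.49  1.56  0.    1.09 -0.11]
at [197.  593.  214.4] [-179.97   -0.    161.62] shift mm [-320.5 -203.3   54.4] fs [-0.4006 -0.2542  0.0681] turn fs [-3.000e-04  1.000e-04  6.102e-01] after-turn shift fs [-0.4382  0.1817  0.068 ]
```

arm_command([
  {"dx": 0, "dy": 0, "dz": 0.01, "rx": 0, "ry": 0, "rz": 0.102, "claw": -1},
  {"dx": 0, "dy": 0, "dz": 0.01, "rx": 0, "ry": 0, "rz": 0.102, "claw": -1},
  {"dx": 0, "dy": 0, "dz": 0.01, "rx": 0, "ry": 0, "rz": 0.102, "claw": -1},
  {"dx": 0, "dy": 0, "dz": 0.01, "rx": 0, "ry": 0, "rz": 0.102, "claw": -1},
  {"dx": 0, "dy": 0, "dz": 0.01, "rx": 0, "ry": 0, "rz": 0.102, "claw": -1},
  {"dx": 0, "dy": 0, "dz": 0.01, "rx": 0, "ry": 0, "rz": 0.102, "claw": -1},
  {"dx": -0.062, "dy": 0.026, "dz": 0, "rx": 0, "ry": 0, "rz": 0, "claw": -1},
  {"dx": -0.062, "dy": 0.026, "dz": 0, "rx": 0, "ry": 0, "rz": 0, "claw": -1},
  {"dx": -0.062, "dy": 0.026, "dz": 0, "rx": 0, "ry": 0, "rz": 0, "claw": -1},
  {"dx": -0.062, "dy": 0.026, "dz": 0, "rx": 0, "ry": 0, "rz": 0, "claw": -1},
])

```text
t: 1.5
eef_pos: [329.1, 419.8, 163.5]
tcp_rot: [-3.141, 0.001, 1.832]
ft_force: [0.9, 0.3, -0.1]
opening: 1.0
```

```bash
python3 - <<'E'
from h import *
from cell import env
s=env.state();print(s["t"],s["joints"].round(2))
goto(s,[437,299,160],106.7)
E
```

```text
1.5 [ 0.78  0.42  1.84 -0.    0.88  0.52]
at [329.1 419.8 163.5] [-1.7995e+02  5.0000e-02  1.0496e+02] shift mm [-144.5   73.1    3.6] fs [-0.1807  0.0914  0.0044] turn fs [-0.0006  0.0005 -0.0194] after-turn shift fs [-0.1833  0.0858  0.0044]
```

arm_command([
  {"dx": -0.061, "dy": 0.03, "dz": 0, "rx": 0, "ry": 0, "rz": -0.006, "claw": -0.05},
  {"dx": -0.061, "dy": 0.03, "dz": 0, "rx": 0, "ry": 0, "rz": -0.006, "claw": -0.05},
  {"dx": -0.061, "dy": 0.03, "dz": 0, "rx": 0, "ry": 0, "rz": -0.006, "claw": -0.05},
  {"dx": 0, "dy": 0, "dz": 0, "rx": 0, "ry": 0, "rz": 0, "claw": -0.05},
  {"dx": 0, "dy": 0, "dz": 0, "rx": 0, "ry": 0, "rz": 0, "claw": -0.05},
])

```text
t: 2.12
eef_pos: [442.3, 291.3, 163.8]
tcp_rot: [-3.142, 0.001, 1.857]
ft_force: [0.1, 0.7, -1.6]
opening: 0.549
```

```bash
python3 - <<'E'
from h import *
from cell import env
s=env.state();print(s["t"],s["joints"].round(2),s["opening"])
goto(s,[437,299,160],106.7)
snap(env,"wrist","2")
E
```

```text
2.125 [ 0.46  0.42  1.85 -0.    0.87  0.17] 0.5490911560628101
at [442.3 291.3 163.8] [-1.7999e+02  4.0000e-02  1.0637e+02] shift mm [ 8.9 -2.9  3.8] fs [ 0.0111 -0.0036  0.0047] turn fs [-0.0001  0.0004 -0.0037] after-turn shift fs [ 0.0111 -0.0036  0.0047]
```

View pics/wrist2.png

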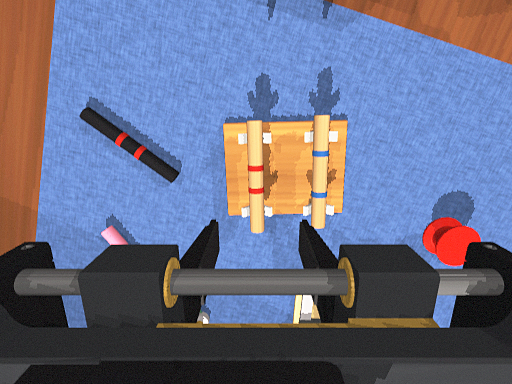

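arm_command([
  {"dx": 0.03, "dy": -0.015, "dz": 0.045, "rx": 0, "ry": 0, "rz": -0.003, "claw": -0.05},
  {"dx": 0, "dy": 0, "dz": 0, "rx": 0, "ry": 0, "rz": 0, "claw": -0.05},
])

```text
t: 2.42
eef_pos: [422.4, 313.4, 127.6]
tcp_rot: [3.141, 0.0, 1.865]
ft_force: [0.3, -0.1, 0.6]
opening: 0.525
```

```bash
cat > rod.py <<'E'
from h import *
def rings(p,roi,lo=((0,8),(172,180))):
    hsv=cv2.cvtColor(p,cv2.COLOR_RGB2HSV)
    m=((hsv[...,0]<7)|(hsv[...,0]>172))&(hsv[...,1]>150)&(hsv[...,2]>60)
    M=np.zeros(m.shape,np.uint8);x0,y0,x1,y1=roi;M[y0:y1,x0:x1]=m[y0:y1,x0:x1]
    n,l,st,ce=cv2.connectedComponentsWithStats(M)
    return [(ce[i],st[i]) for i in range(1,n) if st[i][4]>15]
E
python3 - <<'E'
from rod import *
from cell import env
s=env.state();c3,p3,d3=snap(env,"wrist","3");print(s["eef_pos"])
c2,p2,d2=load("wrist","2")
a=rings(p2,(235,150,275,205));print(a)
b=rings(p3,(150,50,350,250));print(b)
if len(a)==2 and len(b)==2:
    for i in range(2): print(tri(c2,a[i][0],c3,b[i][0]),plane(c2,*a[i][0],42),plane(c3,*b[i][0],42),
      dpt(c3,*b[i][0],d3[int(b[i][0][1]),int(b[i][0][0])]))
E
```

```text
[422.38576932 313.35030571 127.55828079]
[(array([255.48780488, 167.86585366]), array([248, 165,  16,   6,  82], dtype=int32)), (array([256.25      , 190.46052632]), array([249, 186,  15,   8,  76], dtype=int32))]
[(array([268.47058824, 203.62745098]), array([260, 199,  18,   9, 102], dtype=int32)), (array([269.04545455, 227.42045455]), array([261, 223,  17,   8,  88], dtype=int32))]
(array([433.07488779, 311.84304566,  44.97455474]), np.float64(0.3575215563132937)) [433.34804753 311.39065564  42.        ] [433.32668363 310.82791714  42.        ] [432.58672144 312.5338679   47.6218732 ]
(array([440.76670764, 288.72058093,  44.35124314]), np.float64(0.05391979421993347)) [440.95387542 288.10440653  42.        ] [441.12676592 287.77813794  42.        ] [440.5204596  289.2500654   45.73961726]
```

View pics/wrist3.png

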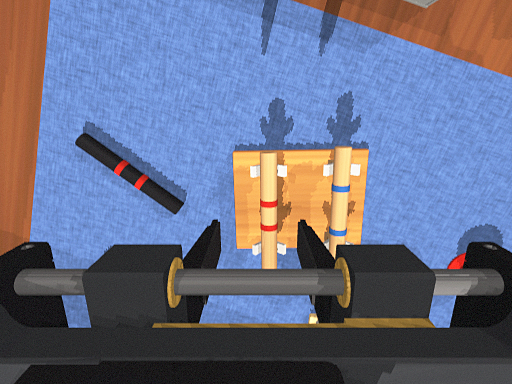

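```bash
python3 - <<'E'
from rod import *
from cell import env
c2,p2,d2=load("wrist","2")
a=plane(c2,255,122,42);b=plane(c2,258,232,42);print(np.degrees(np.arctan2(*(a-b)[[1,0]])),np.linalg.norm(a-b))
goto(env.state(),[437,300,20],107.8)
E
```

```text
107.76631722789051 119.07184902239119
at [423.9 313.4 129. ] [ 1.7977e+02 -1.0000e-02  1.0682e+02] shift mm [-16.7   8.3 109.1] fs [-0.0208  0.0103  0.1363] turn fs [ 0.0025 -0.     -0.0109] after-turn shift fs [-0.021   0.0105  0.1363]
```

arm_command([
  {"dx": -0.021, "dy": 0.0105, "dz": 0.02, "rx": 0.0025, "ry": 0, "rz": -0.011, "claw": -0.05},
  {"dx": 0, "dy": 0, "dz": 0.03, "rx": 0, "ry": 0, "rz": 0, "claw": -0.05},
  {"dx": 0, "dy": 0, "dz": 0, "rx": 0, "ry": 0, "rz": 0, "claw": -0.05},
])

```text
t: 2.85
eef_pos: [439.0, 301.3, 92.1]
tcp_rot: [3.136, -0.001, 1.885]
ft_force: [-0.6, -0.2, 1.2]
opening: 0.522
```

```bash
python3 - <<'E'
from rod import *
from cell import env
goto(env.state(),[437,300,20],107.8)
E
```

```text
at [439.  301.3  92.1] [ 1.7967e+02 -5.0000e-02  1.0803e+02] shift mm [-0.6 -2.7 72. ] fs [-0.0008 -0.0034  0.09  ] turn fs [ 0.0037 -0.0006  0.0026] after-turn shift fs [-0.0007 -0.0029  0.0901]
```

arm_command([
  {"dx": 0, "dy": -0.002, "dz": 0.035, "rx": 0.003, "ry": 0, "rz": 0.0, "claw": -0.05},
  {"dx": 0, "dy": 0, "dz": 0.035, "rx": 0, "ry": 0, "rz": 0, "claw": -0.05},
  {"dx": 0, "dy": 0, "dz": 0.02, "rx": 0, "ry": 0, "rz": 0, "claw": -0.05},
  {"dx": 0, "dy": 0, "dz": 0, "rx": 0, "ry": 0, "rz": 0, "claw": -0.05},
])

```text
t: 3.35
eef_pos: [441.2, 303.1, 24.2]
tcp_rot: [3.132, -0.002, 1.887]
ft_force: [-0.4, -0.3, -0.4]
opening: 0.523
```

```bash
python3 - <<'E'
from rod import *
from cell import env
goto(env.state(),[437,300,20],107.8)
snap(env,"wrist","4")
E
```

```text
at [441.2 303.1  24.2] [ 1.7945e+02 -1.2000e-01  1.0813e+02] shift mm [-1.6 -5.   4.2] fs [-0.002  -0.0062  0.0052] turn fs [ 0.0061 -0.0014  0.0036] after-turn shift fs [-0.0021 -0.0061  0.0053]
```

View pics/wrist4.png

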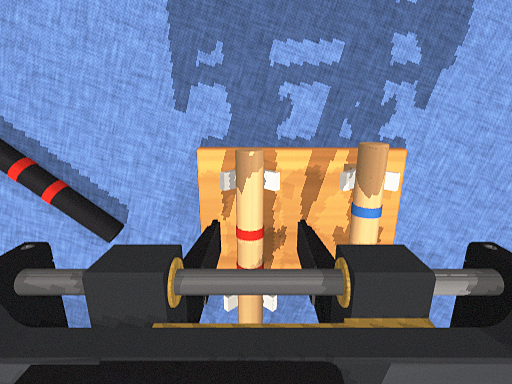

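arm_command([
  {"dx": -0.002, "dy": -0.0062, "dz": 0.0055, "rx": 0.008, "ry": -0.001, "rz": 0.003, "claw": -0.05},
  {"dx": 0, "dy": 0, "dz": 0, "rx": 0, "ry": 0, "rz": 0, "claw": -0.05},
])

```text
t: 3.65
eef_pos: [437.7, 300.4, 21.8]
tcp_rot: [-3.141, -0.001, 1.882]
ft_force: [-0.1, -0.8, 0.6]
opening: 0.522
```

```bash
python3 - <<'E'
from rod import *
from cell import env
goto(env.state(),[437,300,20],107.8)
E
```

```text
at [437.7 300.4  21.8] [-1.7997e+02 -6.0000e-02  1.0784e+02] shift mm [-0.2 -0.8  1.8] fs [-0.0002 -0.0009  0.0022] turn fs [-0.0003 -0.0007  0.0005] after-turn shift fs [-0.0002 -0.0009  0.0022]
```

Aligned. Close on the rod.

arm_command([
  {"dx": 0, "dy": -0.001, "dz": 0.002, "rx": 0, "ry": 0, "rz": 0, "claw": 1},
  {"dx": 0, "dy": 0, "dz": 0, "rx": 0, "ry": 0, "rz": 0, "claw": 1},
  {"dx": 0, "dy": 0, "dz": 0, "rx": 0, "ry": 0, "rz": 0, "claw": 1},
  {"dx": 0, "dy": 0, "dz": 0, "rx": 0, "ry": 0, "rz": 0, "claw": 1},
  {"dx": 0, "dy": 0, "dz": 0, "rx": 0, "ry": 0, "rz": 0, "claw": 1},
  {"dx": 0, "dy": 0, "dz": 0, "rx": 0, "ry": 0, "rz": 0, "claw": 1},
])

```text
t: 4.4
eef_pos: [436.5, 300.0, 20.8]
tcp_rot: [-3.141, -0.001, 1.882]
ft_force: [-1.6, 0.1, 0.7]
opening: 0.158
```

```bash
python3 - <<'E'
from rod import *
from cell import env
s=env.state();print(s["opening"]*95,s["ft_force"])
goto(s,[437,300,140],107.8)
E
```

```text
15.0504424480654 [-1.62634123  0.05596796  0.66631295]
at [436.5 300.   20.8] [-1.7995e+02 -6.0000e-02  1.0784e+02] shift mm [-1.000e-01  4.000e-01 -1.192e+02] fs [-1.00e-04  5.00e-04 -1.49e-01] turn fs [-0.0006 -0.0007  0.0005] after-turn shift fs [-0.0003  0.0006 -0.149 ]
```

arm_command([
  {"dx": 0, "dy": 0, "dz": -0.04, "rx": 0, "ry": 0, "rz": 0, "claw": 1},
  {"dx": 0, "dy": 0, "dz": -0.075, "rx": 0, "ry": 0, "rz": 0, "claw": 1},
  {"dx": 0, "dy": 0, "dz": -0.075, "rx": 0, "ry": 0, "rz": 0, "claw": 1},
  {"dx": 0, "dy": 0, "dz": 0, "rx": 0, "ry": 0, "rz": 0, "claw": 1},
])

```text
t: 4.9
eef_pos: [437.4, 300.1, 176.7]
tcp_rot: [-3.141, -0.001, 1.882]
ft_force: [0.3, 0.4, -1.0]
opening: 0.159
```

```bash
python3 - <<'E'
from rod import *
from cell import env
s=env.state();print(s["opening"]*95,s["ft_force"])
goto(s,[539,30,180],103.6)
E
```

```text
15.103818967187605 [ 0.32811202  0.35283537 -1.04085526]
at [437.4 300.1 176.7] [-1.7997e+02 -5.0000e-02  1.0784e+02] shift mm [-288.3   13.9   -3.6] fs [-0.3603  0.0174 -0.0044] turn fs [-0.0004 -0.0006  0.0471] after-turn shift fs [-0.358   0.044  -0.0041]
```

arm_command([
  {"dx": -0.072, "dy": 0.009, "dz": -0.001, "rx": 0, "ry": 0, "rz": 0.047, "claw": 1},
  {"dx": -0.072, "dy": 0.009, "dz": -0.001, "rx": 0, "ry": 0, "rz": 0, "claw": 1},
  {"dx": -0.072, "dy": 0.009, "dz": -0.001, "rx": 0, "ry": 0, "rz": 0, "claw": 1},
  {"dx": -0.072, "dy": 0.009, "dz": 0, "rx": 0, "ry": 0, "rz": 0, "claw": 1},
  {"dx": -0.072, "dy": 0.009, "dz": 0, "rx": 0, "ry": 0, "rz": 0, "claw": 1},
  {"dx": 0, "dy": 0, "dz": 0, "rx": 0, "ry": 0, "rz": 0, "claw": 1},
])

```text
t: 5.65
eef_pos: [546.6, 22.5, 173.9]
tcp_rot: [-3.139, -0.002, 1.809]
ft_force: [-0.2, 0.7, -0.6]
opening: 0.162
```

```bash
python3 - <<'E'
from rod import *
from cell import env
s=env.state();print(s["opening"]*95,s["joints"].round(2))
goto(s,[539,30,180],103.6)
snap(env,"wrist","5")
E
```

```text
15.421293820786065 [-0.08  0.43  1.8   0.    0.92 -0.32]
at [546.6  22.5 173.9] [-1.7986e+02 -1.0000e-01  1.0365e+02] shift mm [ 9.  -5.6 -6. ] fs [ 0.0113 -0.007  -0.0076] turn fs [-0.0015 -0.0011  0.0005] after-turn shift fs [ 0.0113 -0.007  -0.0076]
```

View pics/wrist5.png

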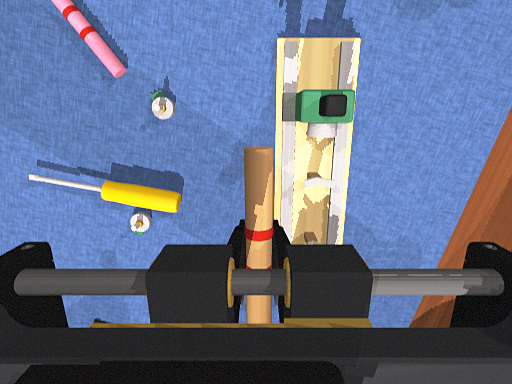

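arm_command([
  {"dx": -0.06, "dy": -0.008, "dz": 0, "rx": 0, "ry": 0, "rz": 0, "claw": 1},
  {"dx": -0.06, "dy": -0.008, "dz": 0, "rx": 0, "ry": 0, "rz": 0, "claw": 1},
  {"dx": 0, "dy": 0, "dz": 0, "rx": 0, "ry": 0, "rz": 0, "claw": 1},
])

```text
t: 6.08
eef_pos: [555.3, -70.8, 171.4]
tcp_rot: [-3.136, -0.004, 1.815]
ft_force: [0.3, 0.7, 0.0]
opening: 0.159
```

```bash
python3 - <<'E'
from rod import *
from cell import env
s=env.state();print(s["opening"]*95,s["eef_pos"])
c,p,d=snap(env,"wrist","6")
c5,p5,d5=load("wrist","5")
zoom(p5,260,30,380,250,2.7,"pics/w5z.png")
E
```

```text
15.068735433847307 [555.3285404  -70.77164552 171.4332006 ]
```

View pics/wrist6.png

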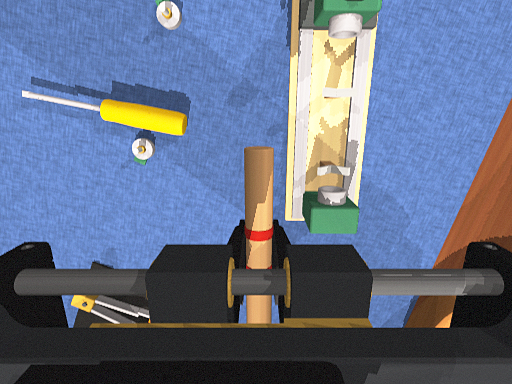

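View pics/w5z.png

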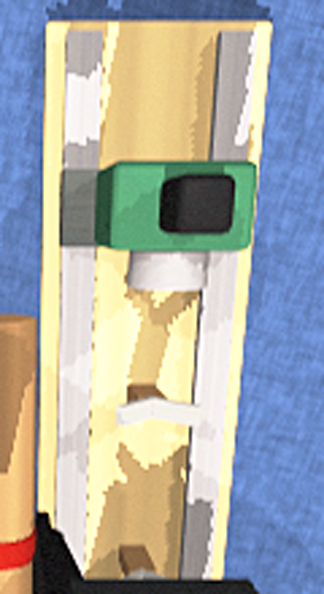

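```bash
python3 - <<'E'
from rod import *
c,p,d=load("wrist","6")
zoom(p,280,0,390,240,2.5,"pics/w6z.png")
E
```

```text
(no output)
```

View pics/w6z.png

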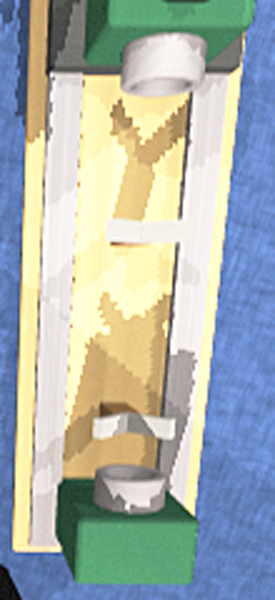

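```bash
cat > jig.py <<'E'
from rod import *
def green(p):
    h=cv2.cvtColor(p,cv2.COLOR_RGB2HSV); return (h[...,0]>60)&(h[...,0]<90)&(h[...,1]>90)
E
python3 - <<'E'
from jig import *
W=lambda k:load("wrist",k)
c5,p5,d5=W("5");c6,p6,d6=W("6");ct,pt,dt=load("top","1")
def jf(P,o=np.array([607,40,0]),a=103.6):
    ex=np.array([np.sin(np.radians(a)),-np.cos(np.radians(a)),0]);ey=np.array([np.cos(np.radians(a)),np.sin(np.radians(a)),0])
    Q=P-o;return np.stack([Q@ex,Q@ey,Q[...,2]],-1)
def w6(x,y):return 280+x/2.5,y/2.5
def w5(x,y):return 260+x/2.7,30+y/2.7
pr=lambda n,v:print(n,np.round(v,1))
pr("farend L",jf(plane(c5,*w5(46,22),8)));pr("farend R",jf(plane(c5,*w5(271,22),8)))
pr("near L",jf(plane(c6,*w6(14,550),8)))
pr("L edge w6 mid",jf(plane(c6,*w6(32,200),8)));pr("R edge",jf(plane(c6,*w6(232,200),8)))
pr("L edge 5",jf(plane(c5,*w5(40,400),8)));pr("R edge5",jf(plane(c5,*w5(237,400),8)))
pr("L edge w6 b",jf(plane(c6,*w6(20,420),8)));pr("R edge b",jf(plane(c6,*w6(206,420),8)))
v1,e=tri(c5,w5(157,407),c6,w6(146,232));pr("V45",jf(v1));print(e)
for nm,c,p,d in(("5",c5,p5,d5),("6",c6,p6,d6),("top",ct,pt,dt)):
    P=jf(cloud(c,d)); g=green(p)&(d>0)&(abs(P[...,0])<50)
    for lab,m in(("tail",g&(P[...,1]>20)),("head",g&(P[...,1]<0))):
        q=P[m]
        if len(q)<30: continue
        t=q[q[:,2]>np.percentile(q[:,2],60)-3]
        print(nm,lab,len(q),"ztop",np.percentile(q[:,2],[50,90]).round(1),"x",np.percentile(t[:,0],[2,98]).round(1),"y",np.percentile(t[:,1],[2,98]).round(1))
    k=(p.max(-1)<45)&(d>0)&(abs(P[...,0])<20)&(P[...,1]>40)&(P[...,1]<130)&(P[...,2]>85)
    if k.sum()>10: print(nm,"knob",k.sum(),P[k].mean(0).round(1),np.percentile(P[k],[3,97],axis=0).round(1))
    # cups / Vs: light gray 
    for lab,(y0,y1,z0,z1) in dict(headcup=(-110,-50,30,70),V33=(-80,-40,20,60),V45=(5,50,20,60),tail=(40,100,40,70)).items():
        m=(d>0)&(abs(P[...,0])<22)&(P[...,1]>y0)&(P[...,1]<y1)&(P[...,2]>z0)&(P[...,2]<z1)&~green(p)
        if m.sum()>8: print(nm,lab,m.sum(),"x",np.percentile(P[m][:,0],[3,50,97]).round(1),"y",np.percentile(P[m][:,1],[3,50,97]).round(1),"z",np.percentile(P[m][:,2],[3,97]).round(1))
E
```

```text
farend L [-43.3 151.1   8. ]
farend R [ 45.4 151.1   8. ]
near L [ -42.6 -147.2    8. ]
L edge w6 mid [-40.   17.1   8. ]
R edge [47.7 17.6  8. ]
L edge 5 [-43.2  -1.8   8. ]
R edge5 [45.3 -1.7  8. ]
L edge w6 b [-41.9 -81.    8. ]
R edge b [ 46.7 -80.4   8. ]
V45 [ 3.3  2.1 37.9]
0.21777349258093812
5 tail 1338 ztop [69.9 71.3] x [-23.5  24.1] y [25.3 94.8]
5 knob 153 [-3.7 81.3 95.7] [[ -8.1  73.   85.8]
 [  8.8  88.9 100. ]]
5 headcup 61 x [-5.4  0.8  7.6] y [-73.9 -72.5 -71.8] z [30.6 42.9]
5 V33 105 x [-5.1  0.3  6.9] y [-76.6 -72.5 -71.8] z [20.4 42.6]
5 V45 87 x [-13.6   1.   15.6] y [5.1 5.6 6. ] z [23.7 51.9]
5 tail 477 x [-14.   -1.5  15.1] y [52.  59.3 66.3] z [52.8 68.6]
6 tail 1155 ztop [68.8 70.8] x [-22.9  23.9] y [65.2 73.3]
6 head 1852 ztop [69.9 71.3] x [-23.   23.7] y [-136.9  -63.9]
6 headcup 780 x [-13.9   0.5  14.6] y [-107.9  -96.5  -72.3] z [38.7 65.4]
6 V33 297 x [-14.9   2.6  16.2] y [-79.6 -75.2 -72.2] z [22.3 53. ]
6 V45 29 x [-14.6   1.9  15. ] y [5.1 5.4 5.7] z [39.5 52.6]
6 tail 788 x [-13.2  -1.2  12.9] y [51.3 56.5 65.2] z [40.5 65.5]
top tail 150 ztop [69.7 74.4] x [-22.4  23.1] y [66.1 91.3]
top head 208 ztop [69.4 73.3] x [-21.9  21.6] y [-136.8 -112.3]
top headcup 101 x [-12.9   2.   16.8] y [-108.7  -98.4  -75. ] z [36.9 67.4]
top V33 31 x [-13.4   3.8  18.1] y [-79.9 -76.8 -74.6] z [26.1 54.2]
top tail 76 x [-19.5  -1.2  15.4] y [49.1 57.7 91.4] z [48.2 68.9]
```

```bash
python3 - <<'E'
from rod import *
from cell import env
s=env.state()
goto(s,[613.5,15.8,110],103.6)
E
```

```text
at [555.  -69.4 171.4] [-179.66   -0.26  104.02] shift mm [68.2 77.7 61.3] fs [0.0852 0.0972 0.0766] turn fs [-0.0038 -0.0029  0.0047] after-turn shift fs [0.0863 0.0961 0.0768]
```

arm_command([
  {"dx": 0.043, "dy": 0.048, "dz": 0.01, "rx": -0.004, "ry": -0.003, "rz": 0.005, "claw": 1},
  {"dx": 0.043, "dy": 0.048, "dz": 0.03, "rx": 0, "ry": 0, "rz": 0, "claw": 1},
  {"dx": 0, "dy": 0, "dz": 0.03, "rx": 0, "ry": 0, "rz": 0, "claw": 1},
  {"dx": 0, "dy": 0, "dz": 0, "rx": 0, "ry": 0, "rz": 0, "claw": 1},
])

```text
t: 6.62
eef_pos: [612.7, 26.0, 113.2]
tcp_rot: [-3.141, -0.001, 1.813]
ft_force: [-0.7, 0.0, 0.3]
opening: 0.163
```

```bash
python3 - <<'E'
from rod import *
from cell import env
s=env.state()
goto(s,[613.5,15.8,34],103.6)
snap(env,"wrist","7")
E
```

```text
at [612.7  26.  113.2] [-1.7997e+02 -5.0000e-02  1.0386e+02] shift mm [-10.1  -1.7  79.2] fs [-0.0127 -0.0021  0.099 ] turn fs [-0.0004 -0.0005  0.0029] after-turn shift fs [-0.0126 -0.0021  0.099 ]
```

View pics/wrist7.png

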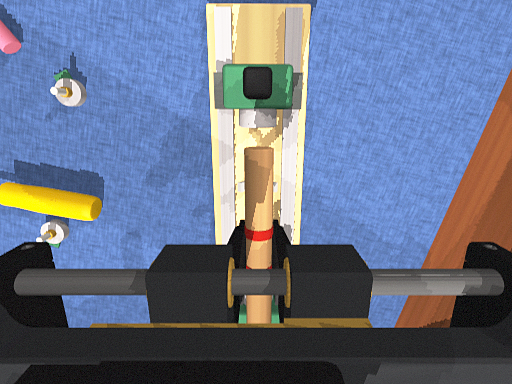

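arm_command([
  {"dx": -0.0127, "dy": -0.001, "dz": 0.015, "rx": 0, "ry": 0, "rz": 0.003, "claw": 1},
  {"dx": 0, "dy": 0, "dz": 0.03, "rx": 0, "ry": 0, "rz": 0, "claw": 1},
  {"dx": 0, "dy": 0, "dz": 0.03, "rx": 0, "ry": 0, "rz": 0, "claw": 1},
  {"dx": 0, "dy": 0, "dz": 0, "rx": 0, "ry": 0, "rz": 0, "claw": 1},
])

```text
t: 7.18
eef_pos: [615.9, 13.5, 55.3]
tcp_rot: [3.136, 0.001, 1.806]
ft_force: [0.1, -0.4, 0.0]
opening: 0.164
```

```bash
python3 - <<'E'
from rod import *
from cell import env
s=env.state();print(s["ft_force"])
goto(s,[613.5,15.8,34],103.6)
E
```

```text
[ 0.11874583 -0.37526319  0.0094666 ]
at [615.9  13.5  55.3] [1.7966e+02 7.0000e-02 1.0346e+02] shift mm [ 2.8 -2.  21.3] fs [ 0.0035 -0.0025  0.0266] turn fs [ 0.0038  0.0008 -0.0016] after-turn shift fs [ 0.0035 -0.0023  0.0266]
```

arm_command([
  {"dx": 0.0035, "dy": -0.0025, "dz": 0.015, "rx": 0.005, "ry": 0.001, "rz": -0.002, "claw": 1},
  {"dx": 0, "dy": 0, "dz": 0, "rx": 0, "ry": 0, "rz": 0, "claw": 1},
  {"dx": 0, "dy": 0, "dz": 0.011, "rx": 0, "ry": 0, "rz": 0, "claw": 1},
  {"dx": 0, "dy": 0, "dz": 0, "rx": 0, "ry": 0, "rz": 0, "claw": 1},
])

```text
t: 7.68
eef_pos: [614.3, 15.1, 35.6]
tcp_rot: [3.141, 0.001, 1.808]
ft_force: [0.1, -0.3, -0.2]
opening: 0.159
```

```bash
python3 - <<'E'
from rod import *
from cell import env
s=env.state();print(s["ft_force"],s["opening"]*95)
goto(s,[613.5,15.8,33],103.6)
snap(env,"wrist","8")
E
```

```text
[ 0.08686304 -0.269618   -0.1897059 ] 15.116339308988245
at [614.3  15.1  35.6] [1.7995e+02 4.0000e-02 1.0359e+02] shift mm [ 0.9 -0.6  2.6] fs [ 0.0011 -0.0008  0.0033] turn fs [ 0.0006  0.0004 -0.0001] after-turn shift fs [ 0.0011 -0.0008  0.0033]
```

View pics/wrist8.png

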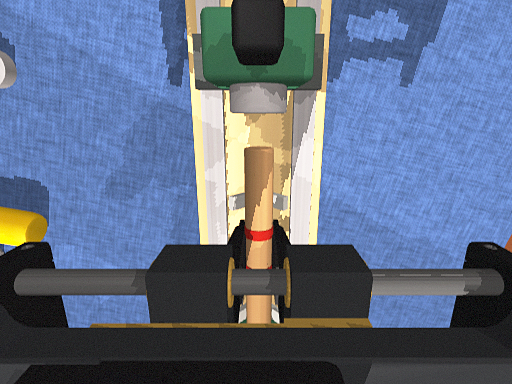

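arm_command([
  {"dx": 0, "dy": 0, "dz": 0.003, "rx": 0, "ry": 0, "rz": 0, "claw": 1},
  {"dx": 0, "dy": 0, "dz": 0, "rx": 0, "ry": 0, "rz": 0, "claw": 1},
])

```text
t: 7.98
eef_pos: [614.8, 15.1, 33.9]
tcp_rot: [3.139, 0.001, 1.808]
ft_force: [0.1, -0.1, -0.2]
opening: 0.163
```

arm_command([
  {"dx": 0, "dy": 0, "dz": 0.002, "rx": 0, "ry": 0, "rz": 0, "claw": 1},
  {"dx": 0, "dy": 0, "dz": 0, "rx": 0, "ry": 0, "rz": 0, "claw": 0.2},
  {"dx": 0, "dy": 0, "dz": 0, "rx": 0, "ry": 0, "rz": 0, "claw": 0.2},
  {"dx": 0, "dy": 0, "dz": 0, "rx": 0, "ry": 0, "rz": 0, "claw": 0.2},
  {"dx": 0, "dy": 0, "dz": -0.03, "rx": 0, "ry": 0, "rz": 0, "claw": 0.2},
  {"dx": 0, "dy": 0, "dz": -0.07, "rx": 0, "ry": 0, "rz": 0, "claw": 0.2},
  {"dx": 0, "dy": 0, "dz": -0.04, "rx": 0, "ry": 0, "rz": 0, "claw": 1},
  {"dx": 0, "dy": 0, "dz": 0, "rx": 0, "ry": 0, "rz": 0, "claw": 1},
])

```text
t: 8.98
eef_pos: [614.6, 15.2, 147.6]
tcp_rot: [3.14, 0.001, 1.808]
ft_force: [-0.4, 0.2, -1.0]
opening: 0.244
```

```bash
python3 - <<'E'
from rod import *
from cell import env
s=env.state();print(s["ft_force"],s["opening"]*95,s["eef_pos"])
snap(env,"wrist","9")
c,p,d=snap(env,"scene","9");zoom(p,190,170,340,270,5,"pics/s9z.png")
E
```

```text
[-0.38196984  0.21021516 -0.97602915] 23.18848912244234 [614.55126437  15.21076955 147.6361041 ]
```

View pics/wrist9.png

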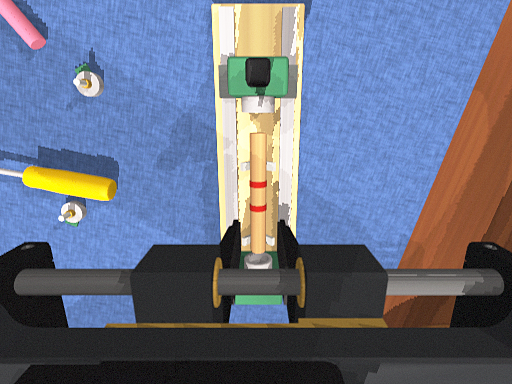

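View pics/s9z.png

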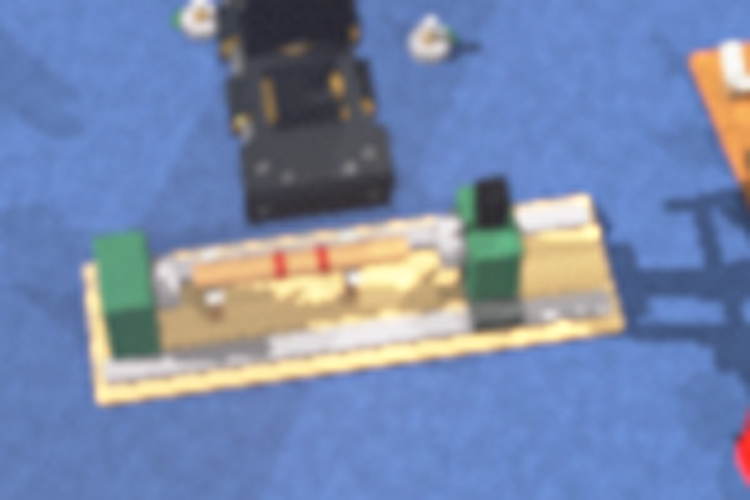

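```bash
python3 - <<'E'
from rod import *
from cell import env
s=env.state()
c,p,d=load("wrist","9")
r=rings(p,(230,170,290,220));q=[plane(c,*a[0],56.5) for a in r];print(q,np.mean(q,0))
hsv=p[45:95,240:280].max(-1)<45;v,u=np.nonzero(hsv);print(u.min()+240,u.max()+240,v.min()+45,v.max()+45)
goto(s,[580.1,153.8,147],103.6)
E
```

```text
[array([611.48071467,  26.75720592,  56.5       ]), array([616.83412373,   3.3194053 ,  56.5       ])] [614.1574192   15.03830561  56.5       ]
246 269 58 86
at [613.5  15.2 145.1] [-1.7987e+02 -2.0000e-02  1.0360e+02] shift mm [ 1.425e+02  1.000e-01 -1.900e+00] fs [ 0.1781  0.0002 -0.0023] turn fs [-0.0014 -0.0002 -0.    ] after-turn shift fs [ 0.1781  0.0002 -0.0024]
```

arm_command([
  {"dx": 0.06, "dy": 0, "dz": 0, "rx": 0, "ry": 0, "rz": 0, "claw": 1},
  {"dx": 0.06, "dy": 0, "dz": 0, "rx": 0, "ry": 0, "rz": 0, "claw": 1},
  {"dx": 0.06, "dy": 0, "dz": 0, "rx": 0, "ry": 0, "rz": 0, "claw": 1},
  {"dx": 0, "dy": 0, "dz": 0.04, "rx": 0, "ry": 0, "rz": 0, "claw": 1},
  {"dx": 0, "dy": 0, "dz": 0, "rx": 0, "ry": 0, "rz": 0, "claw": 1},
])

```text
t: 9.7
eef_pos: [575.5, 158.6, 104.1]
tcp_rot: [-3.128, -0.002, 1.807]
ft_force: [0.1, -0.5, -0.1]
opening: 0.004
```

```bash
python3 - <<'E'
from rod import *
from cell import env
s=env.state()
goto(s,[580.1,153.8,82],103.6)
snap(env,"wrist","10")
E
```

```text
at [575.5 158.6 104.1] [-1.7920e+02 -1.0000e-01  1.0351e+02] shift mm [-5.7  3.6 22.1] fs [-0.0072  0.0046  0.0276] turn fs [-0.0088 -0.0011 -0.001 ] after-turn shift fs [-0.0071  0.0042  0.0277]
```

View pics/wrist10.png

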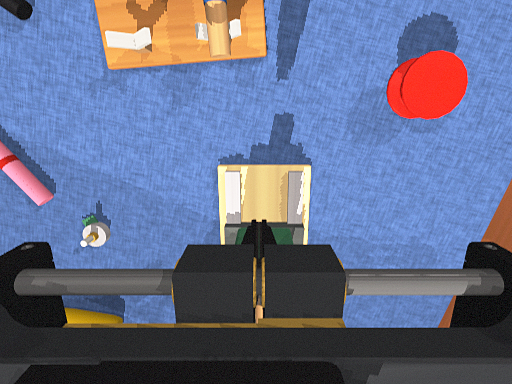

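```bash
python3 - <<'E'
from rod import *
c,p,d=load("wrist","10")
o=np.array([617.7,-1.7,0]);ey=np.array([-.235,.972,0]);ex=np.array([.972,.235,0])
for y,z in((139,70),(195,8),(133,100)): print(y,z,proj(c,o+y*ey+z*np.array([0,0,1])))
zoom(p,200,150,330,250,5,"pics/w10z.png")
P=cloud(c,d)[228:245,232:250];P=P[(p[228:245,232:250,1]>p[228:245,232:250,0]+20)];print(P.min(0),P.max(0),((P-o)@ey).max(),((P-o)@ey).min())
E
```

```text
139 70 [263.10673991 249.25796842]
195 8 [263.14316799 165.45064715]
133 100 [263.16677101 277.02704505]
[562.15195101 125.13574524  25.04357743] [569.68562836 129.32777731  59.44375169] 139.04403565482497 136.32522258324977
```

View pics/w10z.png

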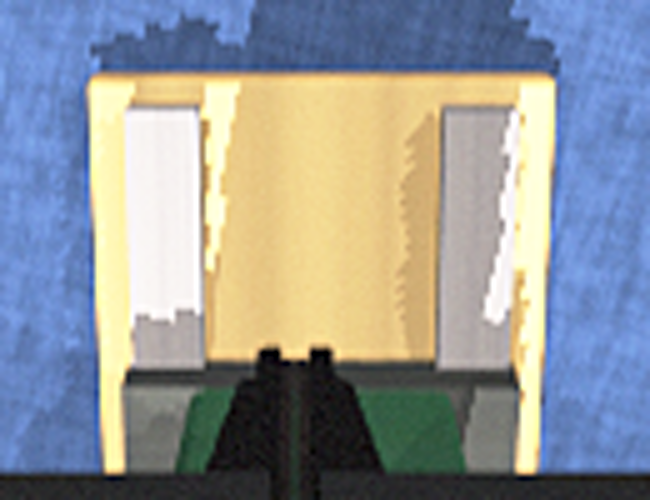

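arm_command([
  {"dx": 0, "dy": 0.005, "dz": 0.014, "rx": -0.009, "ry": -0.001, "rz": 0, "claw": 1},
  {"dx": 0, "dy": 0, "dz": 0.014, "rx": 0, "ry": 0, "rz": 0, "claw": 1},
  {"dx": 0, "dy": 0, "dz": 0, "rx": 0, "ry": 0, "rz": 0, "claw": 1},
])

```text
t: 10.12
eef_pos: [581.5, 158.4, 82.6]
tcp_rot: [3.137, 0.0, 1.804]
ft_force: [0.8, 0.2, 1.3]
opening: 0.004
```

```bash
python3 - <<'E'
from rod import *
from cell import env
s=env.state()
goto(s,[617.7-.235*145,-1.7+.972*145,82],103.6)
goto(s,[617.7-.235*100,-1.7+.972*100,82],103.6)
E
```

```text
at [581.5 158.4  82.6] [1.7971e+02 1.0000e-02 1.0338e+02] shift mm [-19.1  -2.3   0.6] fs [-0.0239 -0.0029  0.0008] turn fs [ 0.0032  0.0001 -0.0025] after-turn shift fs [-0.0239 -0.003   0.0008]
at [581.5 158.4  82.6] [1.7971e+02 1.0000e-02 1.0338e+02] shift mm [-64.1  -2.2   0.6] fs [-0.0801 -0.0027  0.0008] turn fs [ 0.0032  0.0001 -0.0025] after-turn shift fs [-0.0801 -0.003   0.0008]
```

arm_command([
  {"dx": -0.015, "dy": -0.003, "dz": 0, "rx": 0.003, "ry": 0, "rz": -0.002, "claw": 1},
  {"dx": -0.01, "dy": 0, "dz": 0, "rx": 0, "ry": 0, "rz": 0, "claw": 1},
  {"dx": -0.01, "dy": 0, "dz": 0, "rx": 0, "ry": 0, "rz": 0, "claw": 1},
  {"dx": -0.01, "dy": 0, "dz": 0, "rx": 0, "ry": 0, "rz": 0, "claw": 1},
  {"dx": -0.01, "dy": 0, "dz": 0, "rx": 0, "ry": 0, "rz": 0, "claw": 1},
  {"dx": 0, "dy": 0, "dz": 0, "rx": 0, "ry": 0, "rz": 0, "claw": 1},
])

```text
t: 10.88
eef_pos: [590.3, 111.6, 83.3]
tcp_rot: [3.141, -0.0, 1.806]
ft_force: [-0.2, -0.8, 0.2]
opening: 0.005
```

```bash
python3 - <<'E'
from rod import *
from cell import env
s=env.state()
goto(s,[617.7-.235*100,-1.7+.972*100,82],103.6)
c,p,d=snap(env,"scene","11");zoom(p,190,170,340,270,5,"pics/s11z.png")
E
```

```text
at [590.3 111.6  83.3] [ 1.7995e+02 -3.0000e-02  1.0350e+02] shift mm [-16.5   0.1   1.3] fs [-0.0207  0.0001  0.0016] turn fs [ 0.0005 -0.0003 -0.0011] after-turn shift fs [-0.0207  0.0001  0.0016]
```

View pics/s11z.png

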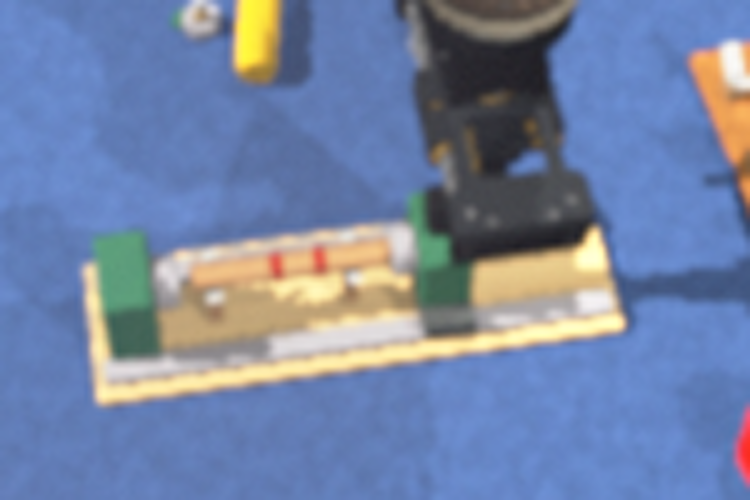

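arm_command([
  {"dx": -0.006, "dy": 0, "dz": 0, "rx": 0, "ry": 0, "rz": 0, "claw": 1},
  {"dx": -0.006, "dy": 0, "dz": 0, "rx": 0, "ry": 0, "rz": 0, "claw": 1},
])

```text
t: 11.18
eef_pos: [592.4, 102.7, 83.4]
tcp_rot: [3.141, -0.001, 1.807]
ft_force: [-0.0, 2.9, -1.7]
opening: 0.007
```

arm_command([
  {"dx": -0.005, "dy": 0, "dz": 0, "rx": 0, "ry": 0, "rz": 0, "claw": 1},
])

```text
t: 11.3
eef_pos: [593.4, 98.7, 83.4]
tcp_rot: [3.141, -0.001, 1.807]
ft_force: [-0.3, 3.9, -1.3]
opening: 0.004
```

arm_command([
  {"dx": -0.005, "dy": 0, "dz": 0, "rx": 0, "ry": 0, "rz": 0, "claw": 1},
])

```text
t: 11.42
eef_pos: [593.9, 96.4, 83.5]
tcp_rot: [3.141, -0.004, 1.806]
ft_force: [-4.5, 33.6, 2.5]
opening: 0.008
```

arm_command([
  {"dx": 0.01, "dy": 0, "dz": 0, "rx": 0, "ry": 0, "rz": 0, "claw": 1},
  {"dx": 0.02, "dy": 0, "dz": 0, "rx": 0, "ry": 0, "rz": 0, "claw": 1},
  {"dx": 0, "dy": 0, "dz": -0.06, "rx": 0, "ry": 0, "rz": 0, "claw": 1},
  {"dx": 0, "dy": -0.05, "dz": -0.04, "rx": 0, "ry": 0, "rz": 0, "claw": 1},
  {"dx": -0.02, "dy": -0.06, "dz": 0, "rx": 0, "ry": 0, "rz": 0, "claw": 1},
  {"dx": -0.05, "dy": -0.05, "dz": 0, "rx": 0, "ry": 0, "rz": 0, "claw": 1},
  {"dx": 0, "dy": 0, "dz": 0, "rx": 0, "ry": 0, "rz": 0, "claw": 1},
])

```text
t: 12.3
eef_pos: [473.8, 35.7, 166.2]
tcp_rot: [3.139, -0.0, 1.809]
ft_force: [0.2, -0.3, 1.0]
opening: 0.004
```

```bash
python3 - <<'E'
from rod import *
from cell import env
s=env.state();print(s["eef_pos"])
c,p,d=snap(env,"wrist","12")
c,p,d=snap(env,"scene","12");zoom(p,190,170,340,270,5,"pics/s12z.png")
c,p,d=snap(env,"top","12");zoom(p,180,120,330,220,5,"pics/t12z.png")
E
```

```text
[473.75742776  35.65913529 166.16588008]
```

View pics/wrist12.png

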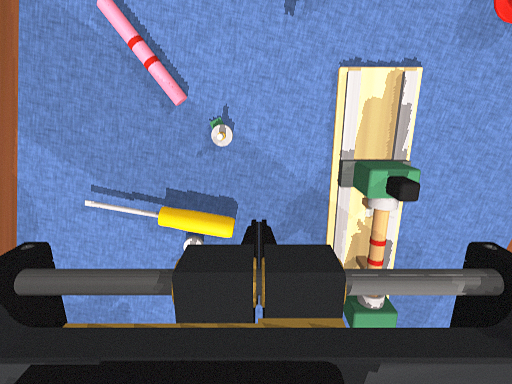

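View pics/s12z.png

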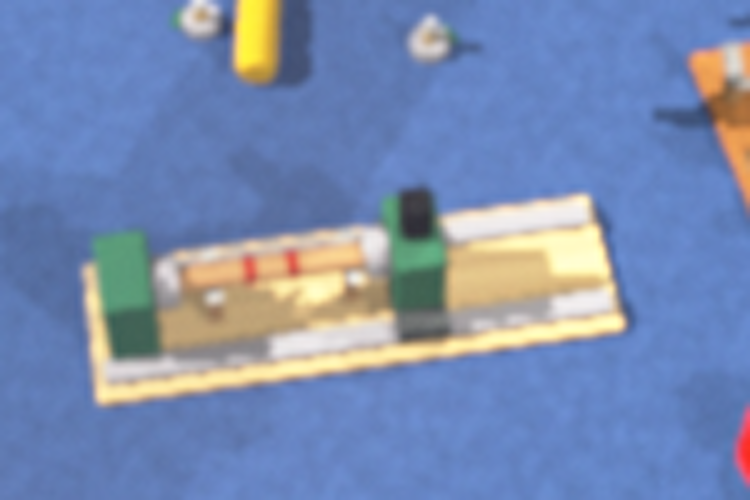

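View pics/t12z.png

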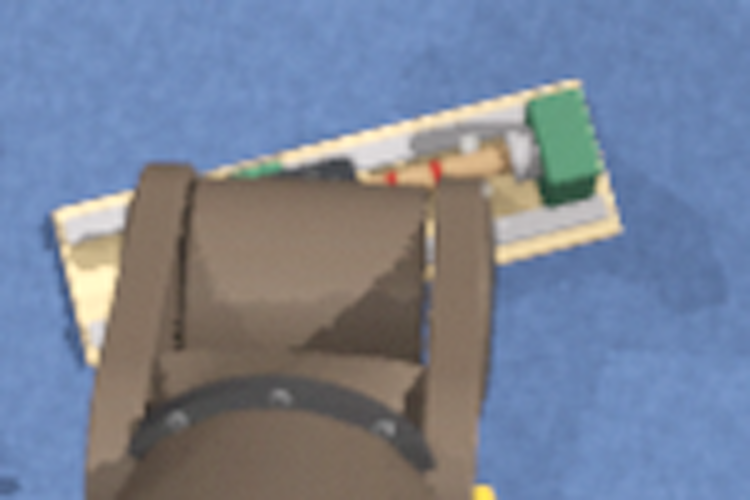

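```bash
python3 - <<'E'
from rod import *
from cell import env
s=env.state();print(s["joints"].round(2))
goto(s,[473,-315,150],-11.5)
E
```

```text
[-0.06  0.35  1.97  0.    0.82 -0.3 ]
at [475.9  37.6 165.9] [ 1.7980e+02 -4.0000e-02  1.0379e+02] shift mm [-341.7  -86.9   15.3] fs [-0.4271 -0.1086  0.0191] turn fs [ 1.000e-03 -2.500e-03  1.281e+00] after-turn shift fs [0.0844 0.4326 0.0198]
```

arm_command([
  {"dx": 0, "dy": 0, "dz": 0, "rx": 0, "ry": 0, "rz": 0.117, "claw": -1},
  {"dx": 0, "dy": 0, "dz": 0, "rx": 0, "ry": 0, "rz": 0.117, "claw": -1},
  {"dx": 0, "dy": 0, "dz": 0, "rx": 0, "ry": 0, "rz": 0.117, "claw": -1},
  {"dx": 0, "dy": 0, "dz": 0, "rx": 0, "ry": 0, "rz": 0.117, "claw": -1},
  {"dx": 0, "dy": 0, "dz": 0, "rx": 0, "ry": 0, "rz": 0.117, "claw": -1},
  {"dx": 0, "dy": 0, "dz": 0, "rx": 0, "ry": 0, "rz": 0.117, "claw": -1},
  {"dx": 0, "dy": 0, "dz": 0, "rx": 0, "ry": 0, "rz": 0.117, "claw": -1},
  {"dx": 0, "dy": 0, "dz": 0, "rx": 0, "ry": 0, "rz": 0.117, "claw": -1},
  {"dx": 0, "dy": 0, "dz": 0, "rx": 0, "ry": 0, "rz": 0.117, "claw": -1},
  {"dx": 0, "dy": 0, "dz": 0, "rx": 0, "ry": 0, "rz": 0.117, "claw": -1},
])

```text
t: 13.7
eef_pos: [482.8, 47.5, 163.2]
tcp_rot: [-3.141, -0.003, -0.063]
ft_force: [-0.1, 0.7, 0.4]
opening: 0.98
```

```bash
python3 - <<'E'
from rod import *
from cell import env
s=env.state();print(s["joints"].round(2))
goto(s,[473,-315,150],-11.5)
E
```

```text
[-0.04  0.36  1.96  0.    0.82  1.59]
at [482.8  47.5 163.2] [-1.7994e+02 -1.4000e-01 -3.6200e+00] shift mm [ 13.1 362.4  12.8] fs [0.0164 0.453  0.016 ] turn fs [-0.0008 -0.0016  0.0876] after-turn shift fs [0.0784 0.4465 0.0164]
```

arm_command([
  {"dx": 0, "dy": 0.06, "dz": 0, "rx": 0, "ry": 0, "rz": 0.088, "claw": -1},
  {"dx": 0.01, "dy": 0.066, "dz": 0.002, "rx": 0, "ry": 0, "rz": 0, "claw": -1},
  {"dx": 0.01, "dy": 0.066, "dz": 0.002, "rx": 0, "ry": 0, "rz": 0, "claw": -1},
  {"dx": 0.01, "dy": 0.066, "dz": 0.002, "rx": 0, "ry": 0, "rz": 0, "claw": -1},
  {"dx": 0.01, "dy": 0.066, "dz": 0.002, "rx": 0, "ry": 0, "rz": 0, "claw": -1},
  {"dx": 0.01, "dy": 0.066, "dz": 0.002, "rx": 0, "ry": 0, "rz": 0, "claw": -1},
  {"dx": 0.01, "dy": 0.06, "dz": 0.002, "rx": 0, "ry": 0, "rz": 0, "claw": -1},
  {"dx": 0, "dy": 0, "dz": 0, "rx": 0, "ry": 0, "rz": 0, "claw": -1},
])

```text
t: 14.7
eef_pos: [472.5, -321.5, 150.2]
tcp_rot: [-3.141, -0.004, -0.195]
ft_force: [0.1, 0.6, -0.7]
opening: 0.999
```

```bash
python3 - <<'E'
from rod import *
from cell import env
s=env.state();print(s["joints"].round(2))
goto(s,[473,-315,150],-11.5)
snap(env,"wrist","13")
E
```

```text
[-0.71  0.49  1.77  0.    0.89  1.05]
at [ 472.5 -321.5  150.2] [-179.95   -0.2   -11.18] shift mm [-0.8 -6.4  0.2] fs [-0.001  -0.008   0.0003] turn fs [-0.0006 -0.0023  0.0036] after-turn shift fs [-0.001  -0.008   0.0003]
```

View pics/wrist13.png

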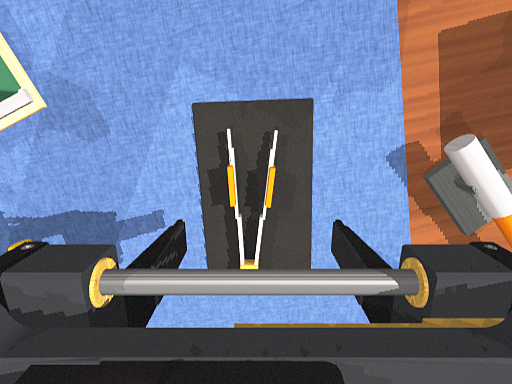

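```bash
cat > tw.py <<'E'
from rod import *
def oranges(p,roi):
    h=cv2.cvtColor(p,cv2.COLOR_RGB2HSV);x0,y0,x1,y1=roi
    m=((h[...,0]>8)&(h[...,0]<23)&(h[...,1]>150)&(h[...,2]>110)).astype(np.uint8)
    M=np.zeros_like(m);M[y0:y1,x0:x1]=m[y0:y1,x0:x1]
    n,l,st,ce=cv2.connectedComponentsWithStats(M)
    return sorted([(ce[i].round(2),st[i].tolist()) for i in range(1,n) if st[i][4]>40],key=lambda a:a[0][0])
E
python3 - <<'E'
from tw import *
c,p,d=load("wrist","13")
o=oranges(p,(195,100,315,250));print(o)
P=cloud(c,d)
for ce,st in o:
    print(plane(c,*ce,20).round(1),P[int(ce[1]),int(ce[0])].round(1))
for u,v in((229,129),(276,131)): print(plane(c,u,v,14).round(1))
zoom(p,190,95,320,275,3.3,"pics/w13z.png")
print("pad z",P[150,215],P[150,300])
E
```

```text
[]
[ 538.3 -302.    14. ]
[ 526.6 -350.3   14. ]
pad z [ 518.7408706  -280.59291294    4.33887219] [ 500.41706937 -373.24634695    4.32002275]
```

View pics/w13z.png

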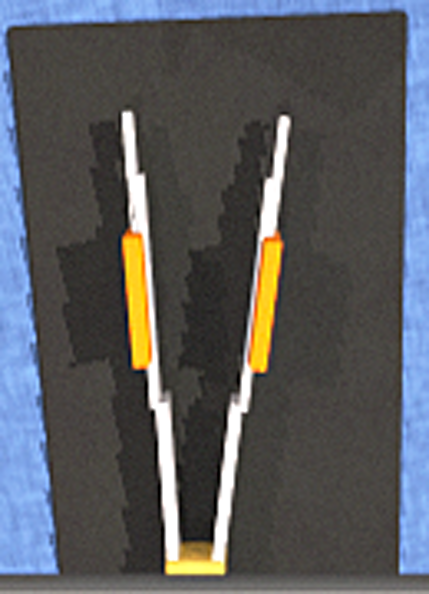

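arm_command([
  {"dx": 0, "dy": 0, "dz": 0.04, "rx": 0, "ry": -0.002, "rz": 0.003, "claw": -1},
  {"dx": 0, "dy": -0.005, "dz": 0.02, "rx": 0, "ry": 0, "rz": 0, "claw": -1},
  {"dx": 0, "dy": 0, "dz": 0, "rx": 0, "ry": 0, "rz": 0, "claw": -1},
])

```text
t: 15.12
eef_pos: [475.6, -311.5, 100.9]
tcp_rot: [-3.14, 0.001, -0.194]
ft_force: [-0.0, -0.0, -0.2]
opening: 0.998
```

```bash
python3 - <<'E'
from tw import *
from cell import env
c3,p3,d3=load("wrist","13")
s=env.state();print(s["eef_pos"],np.degrees(s["tcp_rot"]))
c,p,d=snap(env,"wrist","14")
zoom(p,170,60,350,250,3.1,"pics/w14z.png")
print(oranges(p,(180,80,330,260)))
E
```

```text
[ 475.58893316 -311.52458189  100.85204984] [-1.79883298e+02  5.01844960e-02 -1.11304895e+01]
[(array([281.81, 197.26]), [277, 175, 14, 51, 109])]
```

View pics/w14z.png

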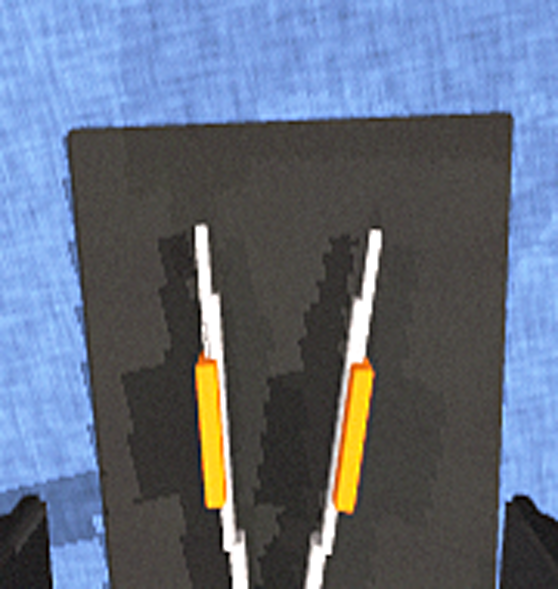

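```bash
sed -i 's/h\[...,0\]<23/h[...,0]<26/' tw.py; python3 - <<'E'
from tw import *
from cell import env
c3,p3,d3=load("wrist","13");c4,p4,d4=load("wrist","14")
a=oranges(p3,(195,150,315,230));b=oranges(p4,(180,150,330,240));print(a,b)
G=[]
for x,y in zip(a,b):
    t,e=tri(c3,x[0],c4,y[0]);G.append(t);print(t.round(1),e.round(2),plane(c4,*y[0],26).round(1))
# tips
w13=lambda x,y:(190+x/3.3,95+y/3.3); w14=lambda x,y:(170+x/3.1,60+y/3.1)
T=[]
for x,y in(((128,112),(201,227)),((285,117),(375,231))):
    t,e=tri(c3,w13(*x),c4,w14(*y));T.append(t);print("tip",t.round(1),e.round(2),plane(c4,*w14(*y),14.5).round(1))
gm=np.mean([plane(c4,*y[0],26) for y in b],0);tm=np.mean([plane(c4,*w14(*q),14.5) for q in((201,227),(375,231))],0)
print(gm,tm,np.linalg.norm((tm-gm)[:2]),np.degrees(np.arctan2((tm-gm)[1],(tm-gm)[0])))
dg=G[0]-G[1];print("across deg",np.degrees(np.arctan2(dg[1],dg[0])),np.linalg.norm(dg))
g=gm.copy();g[2]=7
goto(env.state(),g,-11.5)
E
```

```text
[(array([231.16, 185.25]), [227, 164, 9, 43, 237]), (array([269.8 , 186.15]), [265, 165, 11, 43, 214])] [(array([237.64, 196.95]), [233, 173, 10, 49, 281]), (array([283.21, 199.28]), [277, 175, 14, 51, 303])]
[ 472.  -287.3  -13. ] 1.01 [ 483.1 -293.1   26. ]
[ 468.5 -333.1   12.5] 0.68 [ 473. -333.   26.]
tip [ 538.5 -302.4   21.1] 0.34 [ 538.1 -301.7   14.5]
tip [ 526.5 -351.2    5.2] 0.06 [ 527.3 -350.3   14.5]
[ 478.06828234 -313.042394     26.        ] [ 532.6930016  -325.98177023   14.5       ] 56.13632880392094 -13.32646072680168
across deg 85.61823996012664 52.58638191173733
at [ 475.8 -311.9  101.5] [-179.91   -0.    -11.13] shift mm [ 2.4  0.9 94.5] fs [0.003  0.0011 0.1181] turn fs [-0.001  -0.      0.0041] after-turn shift fs [0.0031 0.0009 0.1181]
```

```bash
python3 - <<'E'
from tw import *
from cell import env
c4,p4,d4=load("wrist","14");P=cloud(c4,d4)
for b in oranges(p4,(180,150,330,240)):
    x,y,w,h,_=b[1]; q=P[y:y+h,x:x+w].reshape(-1,3);o=q[q[:,2]>18];print(len(o),np.percentile(o[:,2],[5,50,95]),np.median(o,0),o.min(0),o.max(0))
for x0,x1 in((230,240),(287,294)):
    q=P[130:160,x0:x1].reshape(-1,3);o=q[q[:,2]>8];print("tip",len(o),o[np.argmax(o[:,0])],np.median(o[:,2]))
goto(env.state(),[475,-312.5,40],-13)
E
```

```text
333 [20.3600672  25.90923148 26.9428088 ] [ 481.36256299 -292.568731     25.90923148] [ 459.31670951 -297.83569603   18.01085606] [ 501.00546996 -286.62567811   28.18276981]
355 [20.17932484 25.94650617 27.02283158] [ 471.25925391 -332.70391485   25.94650617] [ 448.24159217 -341.52818957   18.00378404] [ 552.06271489 -323.5875605   270.93378878]
tip 114 [ 552.06271489 -326.34829861  270.93378878] 14.76517810702768
tip 96 [ 552.06271489 -326.34829861  270.93378878] 14.611539614967825
at [ 475.8 -311.9  101.5] [-179.91   -0.    -11.13] shift mm [-0.7  0.9 61.5] fs [-0.0009  0.0011  0.0769] turn fs [-0.001  -0.      0.0208] after-turn shift fs [-0.0008  0.001   0.0769]
```

arm_command([
  {"dx": 0, "dy": 0.001, "dz": 0.04, "rx": -0.001, "ry": 0, "rz": 0.021, "claw": -0.5},
  {"dx": 0, "dy": 0, "dz": 0.037, "rx": 0, "ry": 0, "rz": 0, "claw": -0.5},
  {"dx": 0, "dy": 0, "dz": 0, "rx": 0, "ry": 0, "rz": 0, "claw": -0.5},
])

```text
t: 15.55
eef_pos: [478.3, -311.7, 41.7]
tcp_rot: [3.139, -0.004, -0.225]
ft_force: [-0.3, -0.3, 0.1]
opening: 0.767
```

```bash
python3 - <<'E'
from tw import *
from cell import env
goto(env.state(),[475.5,-312.5,8],-13)
E
```

```text
at [ 478.3 -311.7   41.7] [179.87  -0.25 -12.9 ] shift mm [-2.7  1.3 33.7] fs [-0.0033  0.0016  0.0421] turn fs [ 0.0014 -0.0028  0.0011] after-turn shift fs [-0.0031  0.0017  0.0421]
```

arm_command([
  {"dx": -0.003, "dy": 0.0016, "dz": 0.02, "rx": 0.001, "ry": -0.003, "rz": 0.001, "claw": -0.5},
  {"dx": 0, "dy": 0, "dz": 0.018, "rx": 0, "ry": 0, "rz": 0, "claw": -0.5},
  {"dx": 0, "dy": 0, "dz": 0, "rx": 0, "ry": 0, "rz": 0, "claw": -0.5},
])

```text
t: 15.92
eef_pos: [476.8, -313.0, 12.1]
tcp_rot: [3.139, -0.003, -0.226]
ft_force: [0.5, 0.3, 0.4]
opening: 0.752
```

```bash
python3 - <<'E'
from tw import *
from cell import env
goto(env.state(),[475.5,-312.5,8],-13)
snap(env,"wrist","15")
E
```

```text
at [ 476.8 -313.    12.1] [ 1.7987e+02 -1.5000e-01 -1.2960e+01] shift mm [-1.4 -0.2  4.1] fs [-0.0018 -0.0002  0.0051] turn fs [ 0.0014 -0.0016  0.0005] after-turn shift fs [-0.0018 -0.0002  0.0051]
```

View pics/wrist15.png

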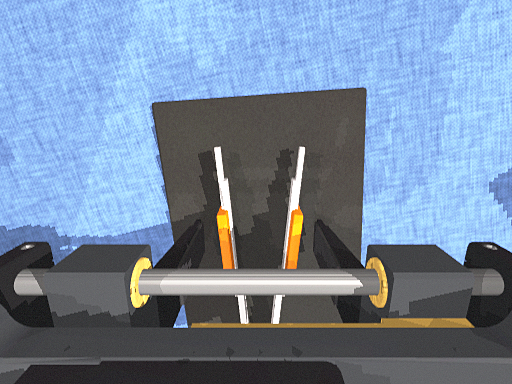

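arm_command([
  {"dx": -0.001, "dy": 0, "dz": 0.005, "rx": 0.001, "ry": -0.001, "rz": 0, "claw": 0.0},
  {"dx": 0, "dy": 0, "dz": 0, "rx": 0, "ry": 0, "rz": 0, "claw": 0.2},
  {"dx": 0, "dy": 0, "dz": 0, "rx": 0, "ry": 0, "rz": 0, "claw": 0.31},
  {"dx": 0, "dy": 0, "dz": 0, "rx": 0, "ry": 0, "rz": 0, "claw": 0.31},
  {"dx": 0, "dy": 0, "dz": 0, "rx": 0, "ry": 0, "rz": 0, "claw": 0.31},
  {"dx": 0, "dy": 0, "dz": 0, "rx": 0, "ry": 0, "rz": 0, "claw": 0.31},
  {"dx": 0, "dy": 0, "dz": 0, "rx": 0, "ry": 0, "rz": 0, "claw": 0.31},
])

```text
t: 16.85
eef_pos: [476.6, -313.4, 9.5]
tcp_rot: [3.14, -0.003, -0.226]
ft_force: [-0.8, 0.4, -0.5]
opening: 0.349
```

```bash
python3 - <<'E'
from tw import *
from cell import env
s=env.state();print(s["opening"]*95)
goto(s,[475.5,-312.5,8],-13)
c,p,d=snap(env,"wrist","16")
zoom(p,190,110,330,250,4,"pics/w16z.png")
E
```

```text
33.118990155368714
at [ 476.6 -313.4    9.5] [179.91  -0.18 -12.96] shift mm [-1.3 -0.6  1.5] fs [-0.0016 -0.0007  0.0019] turn fs [ 0.001  -0.002   0.0004] after-turn shift fs [-0.0016 -0.0007  0.0019]
```

View pics/w16z.png

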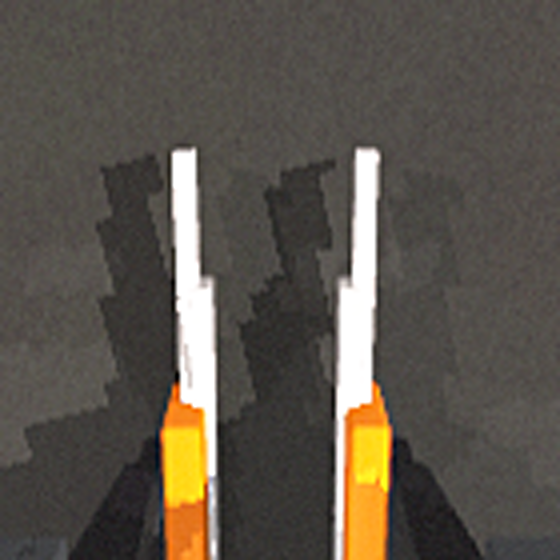

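```bash
cat >> tw.py <<'E'
def tipgap(c,p,ztop,x0=190,x1=330,rows=(150,158),dark=110):
    """subpixel columns of the two bright tips, averaged over rows"""
    g=p.astype(float).min(-1); L=[]
    for v in range(*rows):
        r=g[v,x0:x1]; w=np.clip(r-dark,0,None); idx=np.nonzero(w>20)[0]
        if len(idx)<4: continue
        k=np.argmax(np.diff(idx)); a=idx[:k+1];b=idx[k+1:]
        L.append((v,(a*w[a]).sum()/w[a].sum()+x0,(b*w[b]).sum()/w[b].sum()+x0,len(a),len(b)))
    out=[]
    for v,a,b,na,nb in L:
        A=plane(c,a,v,ztop);B=plane(c,b,v,ztop);out.append((v,round(a,2),round(b,2),na,nb,round(np.linalg.norm(A-B),2)))
    return out
E
python3 - <<'E'
from tw import *
c,p,d=load("wrist","16")
for r in tipgap(c,p,14.5,rows=(145,162)):print(r)
P=cloud(c,d);print(P[152,235:238,2],P[152,281:284,2])
c,p,d=load("wrist","14")
for r in tipgap(c,p,14.5,rows=(131,146)):print(r)
E
```

```text
(147, np.float64(236.41), np.float64(280.97), 5, 5, np.float64(25.81))
(148, np.float64(235.56), np.float64(281.3), 6, 6, np.float64(26.52))
(149, np.float64(235.5), np.float64(281.43), 6, 6, np.float64(26.66))
(150, np.float64(235.5), np.float64(281.31), 6, 6, np.float64(26.61))
(151, np.float64(235.5), np.float64(281.14), 6, 6, np.float64(26.54))
(152, np.float64(235.5), np.float64(281.13), 6, 6, np.float64(26.56))
(153, np.float64(235.5), np.float64(281.14), 6, 6, np.float64(26.59))
(154, np.float64(235.5), np.float64(281.14), 6, 6, np.float64(26.61))
(155, np.float64(235.5), np.float64(281.15), 6, 6, np.float64(26.65))
(156, np.float64(235.5), np.float64(281.14), 6, 6, np.float64(26.66))
(157, np.float64(235.65), np.float64(281.14), 6, 6, np.float64(26.6))
(158, np.float64(235.63), np.float64(281.16), 6, 6, np.float64(26.65))
(159, np.float64(235.62), np.float64(281.0), 6, 5, np.float64(26.59))
(160, np.float64(235.63), np.float64(281.0), 6, 5, np.float64(26.61))
(161, np.float64(235.63), np.float64(280.87), 6, 6, np.float64(26.56))
[14.8053314  15.20048056 13.34604261] [15.83028
[... 246 characters left out ...]
 np.float64(230.16), np.float64(290.56), 6, 4, np.float64(53.71))
(137, np.float64(232.59), np.float64(290.5), 5, 4, np.float64(51.54))
(138, np.float64(232.31), np.float64(290.5), 5, 4, np.float64(51.84))
(139, np.float64(232.44), np.float64(290.48), 5, 4, np.float64(51.76))
(140, np.float64(230.09), np.float64(290.27), 6, 4, np.float64(53.71))
(141, np.float64(232.16), np.float64(289.86), 5, 4, np.float64(51.55))
(142, np.float64(229.95), np.float64(289.72), 7, 4, np.float64(53.45))
(143, np.float64(228.43), np.float64(289.58), 8, 4, np.float64(54.75))
(144, np.float64(229.32), np.float64(289.5), 6, 4, np.float64(53.92))
(145, np.float64(228.79), np.float64(289.5), 7, 4, np.float64(54.45))
```

arm_command([
  {"dx": 0, "dy": 0, "dz": 0, "rx": 0, "ry": 0, "rz": 0, "claw": 0.333},
  {"dx": 0, "dy": 0, "dz": 0, "rx": 0, "ry": 0, "rz": 0, "claw": 0.333},
  {"dx": 0, "dy": 0, "dz": -0.02, "rx": 0, "ry": 0, "rz": 0, "claw": 0.333},
  {"dx": 0, "dy": 0, "dz": -0.05, "rx": 0, "ry": 0, "rz": 0, "claw": 0.333},
  {"dx": 0, "dy": 0, "dz": -0.075, "rx": 0, "ry": 0, "rz": 0, "claw": 0.333},
  {"dx": 0, "dy": 0, "dz": -0.05, "rx": 0, "ry": 0, "rz": 0, "claw": 0.333},
  {"dx": 0, "dy": 0, "dz": 0, "rx": 0, "ry": 0, "rz": 0, "claw": 0.333},
])

```text
t: 17.77
eef_pos: [476.1, -312.9, 174.2]
tcp_rot: [3.139, -0.004, -0.226]
ft_force: [0.9, -0.8, -0.5]
opening: 0.332
```

```bash
python3 - <<'E'
from tw import *
from cell import env
s=env.state();print(s["opening"]*95,s["ft_force"])
o=np.array([617.7,-1.7,0]);ex=np.array([.972,.235,0])
t=o-62*ex;t[2]=150;print(t)
goto(s,t,13.6)
c,p,d=snap(env,"wrist","17")
zoom(p,150,60,370,250,3.5,"pics/w17z.png")
for k in("5","6"):
    pass
E
```

```text
31.583130452492437 [ 0.85659946 -0.8436496  -0.50694307]
[557.436 -16.27  150.   ]
at [ 476.1 -312.9  174.2] [179.87  -0.25 -12.96] shift mm [  12.6 -307.4   23.6] fs [ 0.0158 -0.3842  0.0294] turn fs [ 0.0021 -0.0024 -0.2951] after-turn shift fs [ 0.186  -0.3365  0.0303]
```

View pics/w17z.png

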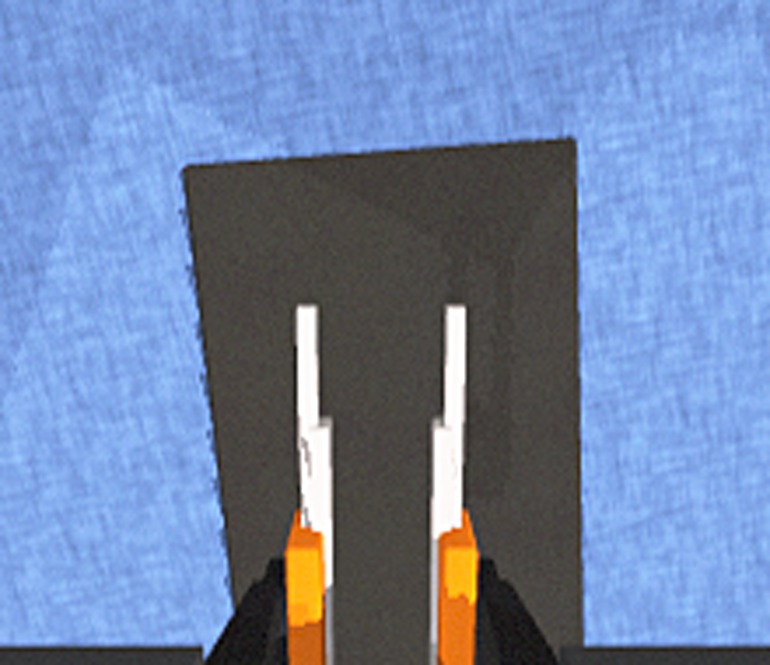

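```bash
python3 - <<'E'
from tw import *
for k,tcp in(("16",np.array([476.6,-313.4,9.5])),("17",np.array([476.1,-312.9,174.2]))):
    c,p,d=load("wrist",k)
    z=tcp[2]+5.0
    r=tipgap(c,p,z,rows=(148,158));print(np.mean([q[-1] for q in r]),r[0],r[-1])
    P=cloud(c,d);Rt=R.from_euler("xyz",[np.radians(179.9),np.radians(-.2),np.radians(-12.96)]).as_matrix()
    for q in(r[2],r[5]):
        print([((Rt.T)@(P[q[0],int(round(u))]-tcp)).round(1) for u in q[1:3]])
    print("end",[(Rt.T@(plane(c,u,147.3,z)-tcp)).round(1) for u in(r[1][1],r[1][2])])
E
```

```text
26.6 (148, np.float64(235.56), np.float64(281.3), 6, 6, np.float64(26.52)) (157, np.float64(235.65), np.float64(281.14), 6, 6, np.float64(26.6))
[array([ 56.4, -13.7,  -4.8]), array([56.4, 12.5, -4.9])]
[array([ 54.7, -13.7,  -4.8]), array([54.8, 12.5, -5.4])]
end [array([ 58. , -13.9,  -4.8]), array([58. , 12.7, -4.8])]
35.299 (148, np.float64(222.84), np.float64(289.61), 20, 13, np.float64(38.74)) (157, np.float64(228.42), np.float64(291.85), 14, 17, np.float64(37.12))
[array([ 33.8, -41.9, 171.3]), array([ 34.1,  35.9, 169. ])]
[array([ 30.5, -35.8, 169.4]), array([ 30.3,  28.9, 170.4])]
end [array([ 57.9, -21.4,  -4.8]), array([57.9, 16.2, -4.8])]
```

arm_command([
  {"dx": 0, "dy": -0.02, "dz": 0, "rx": 0.002, "ry": -0.002, "rz": -0.1, "claw": 0.333},
  {"dx": 0, "dy": -0.02, "dz": 0, "rx": 0, "ry": 0, "rz": -0.1, "claw": 0.333},
  {"dx": 0, "dy": -0.02, "dz": 0, "rx": 0, "ry": 0, "rz": -0.095, "claw": 0.333},
  {"dx": 0.03, "dy": -0.046, "dz": 0, "rx": 0, "ry": 0, "rz": 0, "claw": 0.333},
  {"dx": 0.03, "dy": -0.046, "dz": 0, "rx": 0, "ry": 0, "rz": 0, "claw": 0.333},
  {"dx": 0.03, "dy": -0.046, "dz": 0, "rx": 0, "ry": 0, "rz": 0, "claw": 0.333},
  {"dx": 0.03, "dy": -0.046, "dz": 0, "rx": 0, "ry": 0, "rz": 0, "claw": 0.333},
  {"dx": 0.02, "dy": -0.046, "dz": 0, "rx": 0, "ry": 0, "rz": 0, "claw": 0.333},
  {"dx": 0, "dy": 0, "dz": 0, "rx": 0, "ry": 0, "rz": 0, "claw": 0.333},
])

```text
t: 18.95
eef_pos: [537.8, -49.4, 163.4]
tcp_rot: [-3.128, 0.015, 0.251]
ft_force: [-0.2, -1.5, -0.7]
opening: 0.336
```

```bash
python3 - <<'E'
from tw import *
from cell import env
s=env.state();print(s["opening"]*95,s["joints"].round(2))
o=np.array([617.7,-1.7,0]);ex=np.array([.972,.235,0])
t=o-62*ex;t[2]=150
goto(s,t,13.6)
c,p,d=snap(env,"wrist","18")
c,p,d=load("wrist","17")
r=tipgap(c,p,179.2,x0=216,x1=310,rows=(149,158));print(r[0],r[4],r[-1])
E
```

```text
31.950058008811943 [-0.22  0.44  1.81  0.01  0.91  1.1 ]
at [537.8 -49.4 163.4] [-179.2     0.85   14.37] shift mm [ 27.5 -27.   13.3] fs [ 0.0343 -0.0338  0.0167] turn fs [-0.0088  0.0095  0.0085] after-turn shift fs [ 0.0336 -0.0345  0.0167]
(149, np.float64(237.16), np.float64(279.9), 6, 6, np.float64(24.82)) (153, np.float64(237.16), np.float64(279.83), 6, 6, np.float64(24.87)) (157, np.float64(237.14), np.float64(279.82), 6, 6, np.float64(24.98))
```

View pics/wrist18.png

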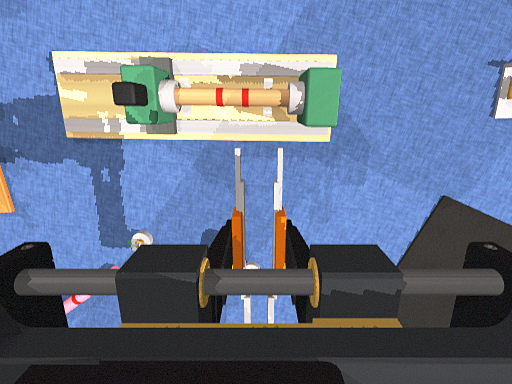

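```bash
python3 - <<'E'
from tw import *
from cell import env
c,p,d=load("wrist","18")
r=rings(p,(200,80,265,115));print([(a[0].round(2),a[1].tolist()) for a in r])
q=[plane(c,*a[0],56) for a in r];print(q,np.mean(q,0),np.linalg.norm(q[0]-q[1]));v=q[0]-q[1]
print(np.degrees(np.arctan2(v[1],v[0])))
P=cloud(c,d)
o=np.array([617.7,-1.7,0]);ey=np.array([-.235,.972,0]);ex=np.array([.972,.235,0])
h=cv2.cvtColor(p,cv2.COLOR_RGB2HSV);g=(h[...,0]>60)&(h[...,0]<90)&(h[...,1]>90)
Q=np.stack([(P-o)@ex,(P-o)@ey,P[...,2]],-1)
for m,n in((g&(Q[...,1]>20),"tail"),(g&(Q[...,1]<-20),"head")):
    t=Q[m&(Q[...,2]>66)&(Q[...,2]<75)&(abs(Q[...,0])<40)];print(n,len(t),np.percentile(t,[2,50,98],axis=0).round(1))
k=(p.max(-1)<45)&(Q[...,2]>96)&(Q[...,2]<104)&(abs(Q[...,0])<20)&(abs(Q[...,1]-81)<20);print("knob",k.sum(),Q[k].mean(0).round(1))
# cup extents along rod line
w=(Q[...,2]>57)&(Q[...,2]<68)&(abs(Q[...,0])<15)&(h[...,1]<60)
for s in(1,-1):
    t=Q[w&(s*Q[...,1]>30)&(s*Q[...,1]<90)];print("cup",s,len(t),np.percentile(t[:,1],[2,98]).round(1),np.median(t[:,0]).round(1))
zoom(p,90,40,350,150,3,"pics/w18z.png")
E
```

```text
[(array([218.74,  96.47]), [216, 88, 7, 18, 114]), (array([244.65,  97.18]), [242, 88, 7, 19, 110])]
[array([615.37367143,  10.45449093,  56.        ]), array([620.69984859, -12.91627263,  56.        ])] [618.03676001  -1.23089085  56.        ] 23.96999692461771
102.83839000615
tail 1388 [[-22.7  66.3  67. ]
 [  2.4  76.5  69.9]
 [ 24.   93.9  71.6]]
head 1967 [[-22.3 -94.5  67.7]
 [  1.6 -80.1  70.1]
 [ 23.6 -66.1  71.7]]
knob 82 [ 1.  80.9 98.8]
cup 1 475 [52.2 65.7] 0.2
cup -1 476 [-65.2 -51.8] -0.0
```

View pics/w18z.png

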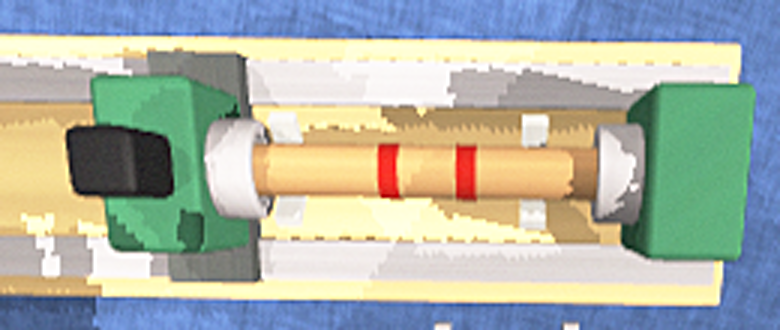

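```bash
python3 - <<'E'
from tw import *
from cell import env
goto(env.state(),[562.5,-15.1,110],13.3)
E
```

```text
at [537.7 -50.5 163.3] [-179.22    0.85   14.33] shift mm [ 33.6 -27.5  53.2] fs [ 0.042  -0.0344  0.0665] turn fs [-0.0086  0.0096  0.0113] after-turn shift fs [ 0.0404 -0.036   0.0667]
```

arm_command([
  {"dx": 0.02, "dy": -0.018, "dz": 0.02, "rx": -0.009, "ry": 0.01, "rz": 0.011, "claw": 0.333},
  {"dx": 0.02, "dy": -0.018, "dz": 0.02, "rx": 0, "ry": 0, "rz": 0, "claw": 0.333},
  {"dx": 0, "dy": 0, "dz": 0.025, "rx": 0, "ry": 0, "rz": 0, "claw": 0.333},
  {"dx": 0, "dy": 0, "dz": 0, "rx": 0, "ry": 0, "rz": 0, "claw": 0.333},
  {"dx": 0, "dy": 0, "dz": 0, "rx": 0, "ry": 0, "rz": 0, "claw": 0.333},
])

```text
t: 19.62
eef_pos: [562.4, -16.5, 107.5]
tcp_rot: [-3.141, 0.003, 0.23]
ft_force: [-0.2, -0.8, -0.7]
opening: 0.334
```

```bash
python3 - <<'E'
from tw import *
from cell import env
s=env.state();goto(s,[562.5,-15.1,80],13.3)
c,p,d=snap(env,"wrist","19");zoom(p,180,80,340,220,4,"pics/w19z.png")
E
```

```text
at [562.4 -16.5 107.5] [-1.7998e+02  1.7000e-01  1.3170e+01] shift mm [ 0.5 -1.3 27.5] fs [ 0.0007 -0.0017  0.0343] turn fs [-0.0003  0.0019 -0.0014] after-turn shift fs [ 0.0006 -0.0017  0.0343]
```

View pics/w19z.png

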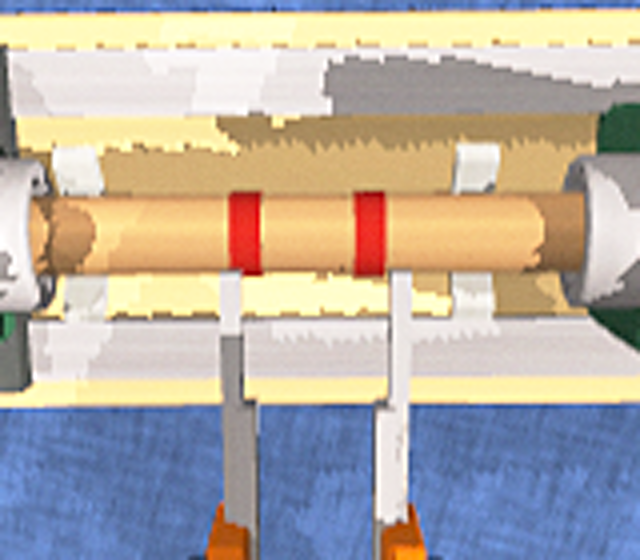

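arm_command([
  {"dx": 0.0005, "dy": -0.0017, "dz": 0.02, "rx": 0, "ry": 0.002, "rz": -0.001, "claw": 0.333},
  {"dx": 0, "dy": 0, "dz": 0.014, "rx": 0, "ry": 0, "rz": 0, "claw": 0.333},
  {"dx": 0, "dy": 0, "dz": 0, "rx": 0, "ry": 0, "rz": 0, "claw": 0.333},
])

```text
t: 20.05
eef_pos: [563.3, -15.9, 81.4]
tcp_rot: [3.141, -0.003, 0.231]
ft_force: [-0.8, 0.2, -0.7]
opening: 0.334
```

```bash
python3 - <<'E'
from tw import *
from cell import env
s=env.state();goto(s,[562.5,-15.1,63],13.3)
c,p,d=snap(env,"wrist","20");zoom(p,180,80,340,220,4,"pics/w20z.png")
E
```

```text
at [563.3 -15.9  81.4] [ 1.7996e+02 -1.7000e-01  1.3220e+01] shift mm [-0.6 -1.  18.4] fs [-0.0008 -0.0012  0.023 ] turn fs [ 0.0005 -0.0019 -0.0009] after-turn shift fs [-0.0007 -0.0012  0.023 ]
```

View pics/w20z.png

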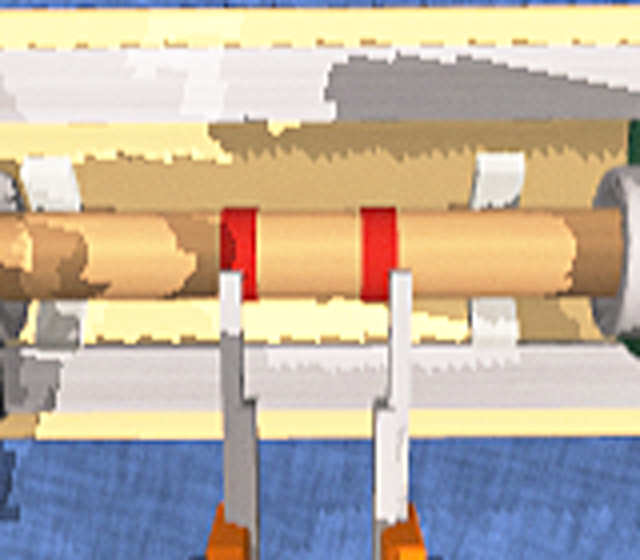

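arm_command([
  {"dx": -0.0008, "dy": -0.0014, "dz": 0.012, "rx": 0.0005, "ry": -0.002, "rz": -0.001, "claw": 0.337},
  {"dx": 0, "dy": 0, "dz": 0.008, "rx": 0, "ry": 0, "rz": 0, "claw": 0.337},
  {"dx": 0, "dy": 0, "dz": 0, "rx": 0, "ry": 0, "rz": 0, "claw": 0.337},
  {"dx": 0, "dy": 0, "dz": 0, "rx": 0, "ry": 0, "rz": 0, "claw": 0.337},
])

```text
t: 20.6
eef_pos: [563.0, -15.0, 65.6]
tcp_rot: [3.141, -0.001, 0.232]
ft_force: [-0.9, 0.6, -0.4]
opening: 0.336
```

```bash
python3 - <<'E'
from tw import *
from cell import env
s=env.state();goto(s,[562.5,-15.1,63],13.3);print(s["opening"]*95)
c,p,d=snap(env,"wrist","21");zoom(p,200,100,320,220,5,"pics/w21z.png")
c,p,d=snap(env,"scene","21");zoom(p,190,170,340,270,5,"pics/s21z.png")
E
```

```text
at [563.  -15.   65.6] [ 1.7997e+02 -7.0000e-02  1.3310e+01] shift mm [-0.5 -0.1  2.6] fs [-0.0007 -0.0001  0.0032] turn fs [ 0.0004 -0.0008  0.0001] after-turn shift fs [-0.0006 -0.0001  0.0032]
31.943898194214263
```

View pics/w21z.png

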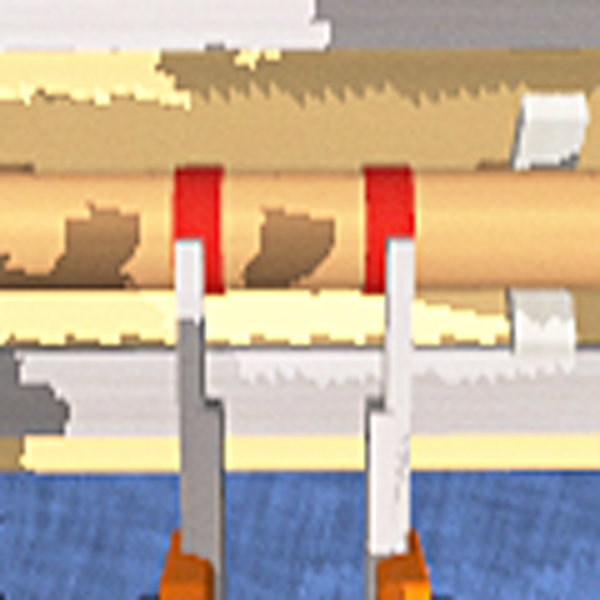

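View pics/s21z.png

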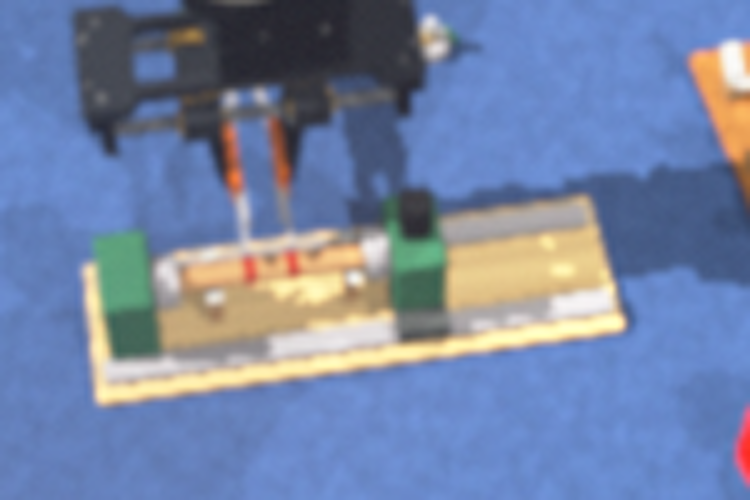

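```bash
cat > meas.py <<'E'
from tw import *
def meas(k,tcpz):
    c,p,d=load("wrist",k);P=cloud(c,d)
    g=p.astype(float)
    # ring centres in rows above the tips
    v0=137
    h=cv2.cvtColor(p,cv2.COLOR_RGB2HSV)
    out={}
    red=np.clip(g[...,0]-g[...,1:].max(-1)-60,0,None)
    def cen(w,x0,x1,rows):
        L=[]
        for v in rows:
            a=w[v,x0:x1]; 
            if a.sum()>0:L.append((np.arange(x0,x1)*a).sum()/a.sum())
        return np.median(L)
    return c,p,d,P,red,cen
E
python3 - <<'E'
from meas import *
c,p,d,P,red,cen=meas("21",65.6)
rows=range(136,146)
r=[cen(red,228,252,rows),cen(red,268,290,rows)];print(r,red[140,232:248],)
white=lambda x0,x1,rows:[ (p[v,x0:x1].min(-1)>150).nonzero()[0]+x0 for v in rows]
for v in range(149,158,2): print(v,[p[v,230:250].min(-1).tolist()],[p[v,270:290].min(-1).tolist()])
E
```

```text
[np.float64(238.8550298143316), np.float64(277.5260523180221)] [  0.   0.  52. 128. 125. 125. 124. 127. 126. 120. 132. 145.  15.   0.
   0.   0.]
149 [[126, 131, 132, 126, 91, 241, 241, 238, 243, 245, 145, 24, 30, 27, 111, 134, 138, 130, 135, 129]] [[130, 130, 145, 60, 30, 40, 14, 123, 251, 239, 237, 240, 227, 123, 126, 130, 127, 129, 129, 128]]
151 [[126, 122, 119, 124, 79, 238, 233, 228, 230, 241, 157, 23, 39, 26, 79, 128, 124, 121, 126, 124]] [[119, 125, 134, 21, 32, 36, 14, 166, 243, 230, 230, 232, 218, 110, 122, 122, 123, 124, 126, 119]]
153 [[113, 122, 119, 116, 81, 238, 230, 229, 229, 241, 173, 23, 30, 25, 75, 123, 117, 112, 129, 63]] [[113, 116, 132, 25, 30, 26, 4, 170, 240, 232, 228, 232, 218, 105, 114, 113, 118, 117, 114, 117]]
155 [[105, 105, 108, 101, 80, 240, 231, 228, 231, 242, 178, 19, 24, 19, 60, 116, 109, 107, 83, 62]] [[108, 108, 115, 25, 28, 25, 8, 172, 243, 231, 228, 236, 218, 94, 99, 105, 103, 105, 107, 106]]
157 [[72, 70, 72, 69, 52, 238, 233, 230, 231, 244, 173, 12, 13, 9, 25, 104, 75, 76, 86, 60]] [[82, 82, 60, 15, 15, 13, 0, 173, 242, 231, 229, 237, 209, 79, 83, 86, 89, 84, 92, 89]]
```

```bash
python3 - <<'E'
from meas import *
c,p,d=load("wrist","21")
t=plane(c,258.5,147.4,70.4); 
top=plane(c,258.5,133.8,54); # far silhouette approx
print("tip end",t)
for v in (134,158.5): print(v,plane(c,258.3,v,50))
# rod silhouette: rays tangent to cylinder; axis location from bisecting the two tangent rays
o,d1=ray(c,258.3,134.0);_,d2=ray(c,258.3,158.3)
b=d1/np.linalg.norm(d1)+d2/np.linalg.norm(d2);print("axis",o+b*(50-o[2])/b[2])
ex=np.array([np.cos(np.radians(13.3)),np.sin(np.radians(13.3)),0])
ax=o+b*(50-o[2])/b[2];print("tip past axis mm",(t-ax)@ex)
E
```

```text
tip end [619.44856233  -1.14549714  70.4       ]
134 [6.25400585e+02 3.77797062e-01 5.00000000e+01]
158.5 [609.9931119   -3.26013606  50.        ]
axis [617.79776692  -1.41734117  50.        ]
tip past axis mm 1.6690568645183312
```

arm_command([
  {"dx": -0.0008, "dy": 0, "dz": 0.004, "rx": 0, "ry": -0.001, "rz": 0, "claw": 0.342},
  {"dx": 0, "dy": 0, "dz": 0, "rx": 0, "ry": 0, "rz": 0, "claw": 0.342},
  {"dx": 0, "dy": 0, "dz": 0, "rx": 0, "ry": 0, "rz": 0, "claw": 0.342},
  {"dx": 0, "dy": 0, "dz": 0, "rx": 0, "ry": 0, "rz": 0, "claw": 0.342},
])

```text
t: 21.2
eef_pos: [562.5, -15.2, 62.5]
tcp_rot: [3.141, -0.0, 0.232]
ft_force: [-0.2, 0.4, -1.0]
opening: 0.328
```

```bash
python3 - <<'E'
from meas import *
from cell import env
s=env.state();goto(s,[562.5,-15.1,62],13.3);print(s["opening"]*95,s["ft_force"])
c,p,d=snap(env,"wrist","22");zoom(p,200,100,320,220,5,"pics/w22z.png")
c,p,d,P,red,cen=meas("22",0);rows=range(136,144)
print([cen(red,228,252,rows),cen(red,268,290,rows)])
for v in range(149,158,4): print(v,[p[v,230:250].min(-1).tolist()],[p[v,270:290].min(-1).tolist()])
for u in (237,238,279,280): print(u,P[150:156,u,2].round(1))
print("rod top",P[150:156,255:262,2].max(1).round(1))
E
```

```text
at [562.5 -15.2  62.5] [ 1.7995e+02 -1.0000e-02  1.3310e+01] shift mm [ 0.  -0.1  0.5] fs [ 0.     -0.0002  0.0006] turn fs [ 0.0005 -0.0002  0.0001] after-turn shift fs [ 0.     -0.0002  0.0006]
31.14553156856876 [-0.24372561  0.36406468 -1.04831266]
[np.float64(238.54790222764078), np.float64(277.7090651732957)]
149 [[74, 108, 135, 137, 26, 206, 242, 242, 242, 243, 222, 36, 32, 14, 142, 136, 128, 132, 131, 131]] [[71, 105, 145, 55, 32, 27, 39, 215, 247, 238, 241, 242, 136, 93, 129, 128, 132, 128, 130, 129]]
153 [[119, 118, 115, 119, 38, 192, 239, 231, 230, 235, 220, 22, 21, 20, 111, 121, 118, 107, 117, 111]] [[116, 116, 125, 53, 20, 24, 33, 214, 235, 230, 232, 240, 124, 110, 113, 115, 120, 115, 115, 115]]
157 [[93, 87, 93, 86, 73, 152, 237, 231, 228, 236, 227, 14, 16, 5, 51, 97, 91, 84, 86, 86]] [[110, 86, 77, 10, 12, 4, 19, 216, 237, 230, 233, 240, 111, 82, 89, 94, 97, 89, 92, 89]]
237 [68.5 67.2 67.  67.8 67.7 68.5]
238 [69.1 67.4 67.5 67.6 68.  68.1]
279 [67.  67.6 67.2 67.  68.3 68.4]
280 [67.7 67.3 67.6 68.7 67.1 68.3]
rod top [58.  58.6 58.3 57.8 57.9 56.9]
```

View pics/w22z.png

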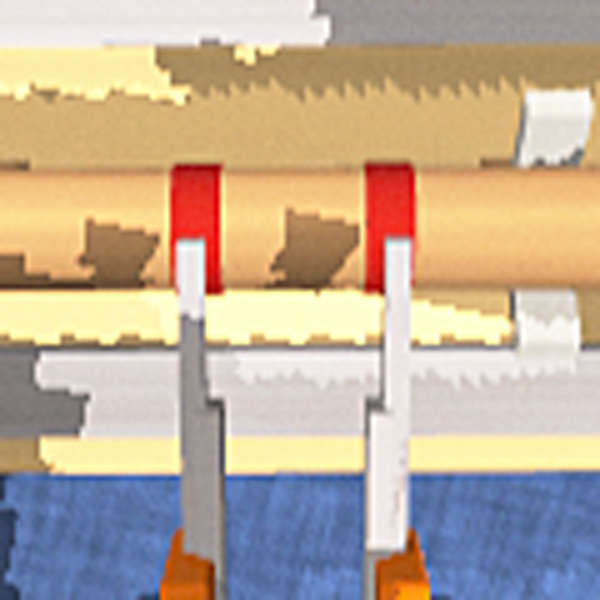

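arm_command([
  {"dx": 0, "dy": 0, "dz": 0, "rx": 0, "ry": 0, "rz": 0, "claw": 0.343},
  {"dx": 0, "dy": 0, "dz": 0, "rx": 0, "ry": 0, "rz": 0, "claw": 0.343},
  {"dx": 0, "dy": 0, "dz": 0, "rx": 0, "ry": 0, "rz": 0, "claw": 0.343},
  {"dx": 0, "dy": 0, "dz": 0, "rx": 0, "ry": 0, "rz": 0, "claw": 0.343},
])

```text
t: 21.75
eef_pos: [562.5, -15.2, 62.6]
tcp_rot: [3.141, -0.0, 0.232]
ft_force: [0.2, 0.1, 0.4]
opening: 0.326
```

```bash
python3 - <<'E'
from meas import *
from cell import env
s=env.state();goto(s,[562.5,-15.1,62],13.3);print(s["opening"]*95,s["ft_force"],s["t"])
c,p,d=snap(env,"wrist","23")
c,p,d,P,red,cen=meas("23",0);rows=range(136,144)
print([cen(red,228,252,rows),cen(red,268,290,rows)])
for v in (151,155): print(v,[p[v,230:250].min(-1).tolist()],[p[v,270:290].min(-1).tolist()])
snap(env,"scene","23")
E
```

```text
at [562.5 -15.2  62.6] [ 1.7995e+02 -2.0000e-02  1.3320e+01] shift mm [ 0.  -0.1  0.6] fs [ 0.     -0.0002  0.0007] turn fs [ 0.0006 -0.0002  0.0002] after-turn shift fs [ 0.     -0.0002  0.0007]
30.985017953180368 [0.22838754 0.07736462 0.38215827] 21.75
[np.float64(238.50998886178235), np.float64(277.686304322997)]
151 [[101, 131, 132, 130, 30, 190, 236, 230, 228, 237, 219, 32, 23, 22, 140, 124, 123, 122, 122, 123]] [[127, 128, 134, 58, 32, 31, 34, 213, 239, 230, 230, 237, 102, 118, 123, 116, 118, 129, 121, 124]]
155 [[83, 107, 104, 108, 54, 123, 239, 231, 231, 236, 224, 25, 17, 28, 95, 109, 102, 106, 104, 107]] [[101, 107, 114, 24, 23, 25, 32, 217, 234, 228, 232, 242, 89, 95, 110, 105, 104, 103, 104, 104]]
```

View pics/scene23.png

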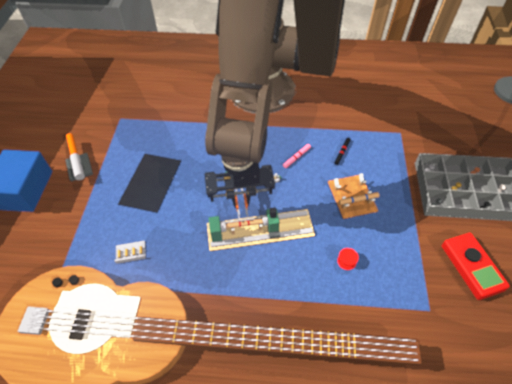

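```bash
python3 - <<'E'
from cell import env
print(env.job_done())
E
```

```text
the job is handed in; nothing more can be done
None
```

The red-ringed rod is seated in the jig. The tweezers are held squeezed above it, one tip over each red ring, and the job was handed in at about 22 s of the 64 s allowed.

**What I did:** I laid the rod on the V-rests and pushed the tailstock by its knob until the wrist force rose to about 34 N. Then I picked up the tweezers and held them across the rod.

**Last checks:**
- **Seating:** The cup mouths measured at jig y = +52.2 and −51.8 mm, and the knob at 80.9 mm. That puts the tailstock at about 0.060, so both rod ends are home.
- **Tip gap:** The camera gave about 24.1 mm, and the ring spacing measured 24.0 mm in the same views. It was steady over the last half second.
- **Tip position:** The tips are centred on the rings to about 0.1 mm. They end about 1 mm past the rod axis, with about 4.5 mm of clear air above the rod.
- **Contact:** The final wrist force was under 1 N, so the tips are not touching the rod.
- **Bystanders:** In the last scene picture nothing else looks moved. The arm hides the potentiometers and screwdriver there, so I could not confirm those.

**One disagreement:** The gripper opening read 31.0 mm, where the text's figure for a 24 mm gap is 32 mm. It also read 0.9 mm low on the 16 mm rod, so I went by the camera's gap.

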